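Un-nest the steel cups into size rows and fetch the hang-on pot for the ward round

ROBOT

A 6-joint arm with a two-finger parallel gripper is mounted at the origin on the work surface. World frame = base frame: x ahead of the robot, y to its left, z up, the work surface at z = 0. Lengths are in m, angles in rad, forces in N, time in s.
With the tool pointing down it reaches from about 0.275 to 0.75 m from the base axis. Payload 10.2 kg.
Tool frame: the origin (TCP) lies midway between the tips of the shut fingers; the grasp point (between the pads) lies 19 mm behind it; z points along the fingers, y is the line along which they close (so a half turn about z gives the same grasp; the last joint's range is limited). The gripper opens to 88 mm and grips with 3 to 60 N. Pads are 18 mm wide; open, the fingers measure 123 mm over their backs; the gripper's body (75 mm by 187 mm) begins 45 mm behind the grasp point.
Start: joints at [-1.331, 0.313, 1.498, -0, 1.331, -0.223], TCP at [0.234, -0.47, 0.239] pointing down, gripper open.
Joint ranges: [-2.94, 2.94], [-0.97, 2.17], [0.19, 2.56], [-1.23, 4.37], [0.02, 3.11], [-2.88, 2.88]. Speed limits (rad/s): [2.39, 2.39, 3.01, 3.14, 3.14, 3.14].

INTERFACE

Orientations are given as a unit quaternion [x, y, z, w].
In Python, from cell import status, imaging, workorder gives the robot as it stands.
- The arm moves only by the shell command python3 -m pendant 'ROWS' [FORCE]. ROWS is JSON, a list of rows, each an object with "fingers": the opening, from 0 (shut) to 1 (fully open); "delta_pos": the shift along the tool's x, y, z in cm, a list of three; "spin": the turn about the tool's z in degrees. In form: [{"fingers": fingers, "delta_pos": [x, y, z], "spin": spin}, ...]. A call has 1 to 20 rows; each row is the pose to reach, as a shift and turn from the pose commanded when the call began, along the tool's axes at that moment; what a row does not reach only later rows make up. A row lasts 1/12 s, in which the tool goes at most 41.7 mm and 7.16 degrees, less where a joint would pass 70% of its speed; a pose out of reach is approached as far as the arm can. A call with a gripper value outside its range is refused whole. The fingers move at their own pace and stop on an object; FORCE is the grip in N (left out, the last holds). Time passes only in rows, so rows that repeat a pose let the fingers close. It gives the time, the measured TCP pose, the force, the opening and the grip force at its end, in the units of the state.
- status.read_state(): the state, without advancing time (a new reading comes with each control period).
- imaging.camera(name): name is "scene" or "top"; returns the picture (420x560x3 uint8, blue, green, red); there is no depth.
- imaging.get_calibration(name): a dict with "mtx" (3x3 intrinsics, pixels), "R" (3x3) and "t" (3): a world point X has camera coordinates R X + t. Camera axes: x right, y down, z forward; pixel columns grow to the right and rows downward; lengths in m; the calibration is good to about 2 mm. A picture is of the moment at which its call begins. get_calibration takes no time and is no camera call.
- workorder.finish_job(): hands the job in; it is judged then, once.
The state is a dict: "clock": time; "qpos": joint angles; "qvel": joint speeds; "tau": joint torques, N m; "tool_pos": TCP position; "orientation": TCP orientation; "force": force on the tool from outside, world axes, zero at the start; "ft_torque": the same for the moment, N m; "finger_gap": finger opening in m; "finger_force": force on a finger pad.
Only numpy, scipy, OpenCV 4.12 (cv2) and the standard library are available. Lean on these libraries where they do the work, as an engineer would, in place of code of your own. Each camera call takes 0.05 s, during which the arm holds its last target. There are 200 camera calls.

TASK

Lay out the divided tray for the ward round: pull the nested steel cups apart and stand every one of them upright on the tray floor in the row for its size, slim cups in the narrow row, middle-sized in the middle row and wide in the wide row, none left inside another. Also lift the white spoon pot up off its rail and stand it upright in the bay across the end of the tray. Leave the other things on the counter where they are.

Things in the scene. Friction and masses are not known exactly. Their poses are not given: they have to be found in the camera images.
- wide1: wide, squat plain steel cup: 68 mm across the rim, 57 mm across the foot, 46 mm high; wall 2 mm, floor 4 mm thick, open at the top, straight tapered sides; about 110 g. It stands on the counter and starts with mid1 nested in it. A nested cup rests loosely on the floor of the one round it (its underside 4 mm above the other's). Origin: centre of the underside; z up the cup's axis. All cups of one size are alike.
- wide2: wide, squat plain steel cup: 68 mm across the rim, 57 mm across the foot, 46 mm high; wall 2 mm, floor 4 mm thick, open at the top, straight tapered sides; about 110 g. It stands on the counter and starts with mid2 nested in it. A nested cup rests loosely on the floor of the one round it (its underside 4 mm above the other's). Origin: centre of the underside; z up the cup's axis. All cups of one size are alike.
- mid1: middle-sized plain steel cup: 54 mm across the rim, 46 mm across the foot, 62 mm high; wall 2 mm, floor 4 mm thick, open at the top, straight tapered sides; about 90 g. It starts nested in wide1, so its top 20 mm stand out above that rim. A nested cup rests loosely on the floor of the one round it (its underside 4 mm above the other's). Origin: centre of the underside; z up the cup's axis. All cups of one size are alike.
- mid2: middle-sized plain steel cup: 54 mm across the rim, 46 mm across the foot, 62 mm high; wall 2 mm, floor 4 mm thick, open at the top, straight tapered sides; about 90 g. It starts nested in wide2, so its top 20 mm stand out above that rim. A nested cup rests loosely on the floor of the one round it (its underside 4 mm above the other's). Origin: centre of the underside; z up the cup's axis. All cups of one size are alike.
- mid3: middle-sized plain steel cup: 54 mm across the rim, 46 mm across the foot, 62 mm high; wall 2 mm, floor 4 mm thick, open at the top, straight tapered sides; about 90 g. It starts on the counter by itself, with slim3 in it if that is present. A nested cup rests loosely on the floor of the one round it (its underside 4 mm above the other's). Origin: centre of the underside; z up the cup's axis. All cups of one size are alike.
- slim1: slim, tall plain steel cup: 40 mm across the rim, 34 mm across the foot, 78 mm high; wall 2 mm, floor 4 mm thick, open at the top, straight tapered sides; about 70 g. It starts nested in mid1, top 20 mm standing out; may be absent. A nested cup rests loosely on the floor of the one round it (its underside 4 mm above the other's). Origin: centre of the underside; z up the cup's axis. All cups of one size are alike.
- slim2: slim, tall plain steel cup: 40 mm across the rim, 34 mm across the foot, 78 mm high; wall 2 mm, floor 4 mm thick, open at the top, straight tapered sides; about 70 g. It starts nested in mid2, top 20 mm standing out; may be absent. A nested cup rests loosely on the floor of the one round it (its underside 4 mm above the other's). Origin: centre of the underside; z up the cup's axis. All cups of one size are alike.
- slim3: slim, tall plain steel cup: 40 mm across the rim, 34 mm across the foot, 78 mm high; wall 2 mm, floor 4 mm thick, open at the top, straight tapered sides; about 70 g. It starts nested in mid3, top 20 mm standing out; may be absent. A nested cup rests loosely on the floor of the one round it (its underside 4 mm above the other's). Origin: centre of the underside; z up the cup's axis. All cups of one size are alike.
- tray: fixed white divided tray, 220 x 336 mm, floor 4 mm thick; outer wall 4 mm thick, 18 mm high. Origin: centre of the underside; x across the rows, y along them, z up. Three parallel rows along y, all from y = -164 to +76 mm, and beyond them a cross bay (y = 80 to 164 mm), are parted by 4 mm ribs whose tops are 8 mm above the floor.
- row_narrow (a point): centre, on the floor, of the tray's narrow row, which is for the slim cups: 54 mm wide, 240 mm long, centre line at tray x = -79 mm. Axes as the tray's (y along the row).
- row_middle (a point): centre, on the floor, of the tray's middle row, which is for the middle-sized cups: 68 mm wide, 240 mm long, centre line at tray x = -14 mm. Axes as the tray's (y along the row).
- row_wide (a point): centre, on the floor, of the tray's wide row, which is for the wide cups: 82 mm wide, 240 mm long, centre line at tray x = 65 mm. Axes as the tray's (y along the row).
- bay (a point): centre, on the floor, of the bay across the tray's +y end, which is for the pot: 84 mm along the tray's y, 212 mm along its x. Axes as the tray's.
- pot: white round spoon pot, 56 mm across (straight sides), 84 mm high, wall 2.5 mm, 90 g. Origin: centre of the underside; z up its axis. On its +x side a steel strap hook 14 mm wide runs out at 78 mm height to x = 44 mm and turns down to 59 mm: it hangs over the rail's upper bar. Off the rail: about 25 mm straight up, then away to its -x side. Grips well across its y diameter below the rim.
- rail: fixed steel hang rail: two 12 mm posts 128 mm high at y = -160 and 160 mm, two 10 mm round bars along y (centres 55 and 107 mm high, x = 0), foot plate 70 x 360 x 8 mm. Origin: on the counter below the bars; z up. The pot hangs on the -x side, axis 35 mm from the bars, foot 35 mm up, at y = -100 to 30 mm. A fixed swab dispenser (45 x 60 mm, top 113 mm high) is clamped at x = -28, y = 115 mm.
- glucose_meter: black glucose meter lying flat, 98 x 56 x 20 mm, long side along x. Origin: centre of the underside. Not part of the job: leave it alone.
- strip_vial: small upright white jar, 28 mm across, 55 mm high. Origin: centre of the underside. Not part of the job: leave it alone.
- marker: black marker pen lying flat, 130 mm long, 12 mm thick. Origin: centre of the underside. Not part of the job: leave it alone.
- tape_roll: grey tape roll lying flat, 68 mm across, 25 mm high. Origin: centre of the underside. Not part of the job: leave it alone.
- strip_carton: upright paper carton, 40 (x) x 75 (y) x 115 mm high. Origin: centre of the underside. Not part of the job: leave it alone.
- spirit_bottle: amber bottle standing upright, 56 mm across, 145 mm high. Origin: centre of the underside. Not part of the job: leave it alone.
Mind the look-alikes: they are no part of the job. Leave any yellow look-alike of the pot alone.

How it is judged:
By the outcome, as a careful person would: the job done as asked, in the order asked, and still so for the second after the job is handed in, with the robot touching nothing.
Of slim1, slim2, slim3 only 1 to 3 are there at a start; the rules pass over those that are not, and their reading is None.
At some moment in a run one of wide1, wide2, mid3 may be knocked a few centimetres aside while the robot is not near it.
Once in a run the grip may slacken for a moment while it holds something.
It also fails if it takes over 210 s, if anything falls off the work surface, if the arm or the gripper's body presses on something with over 40 N, if the wrist force passes 120 N, or if a joint passes its speed limit or range.

## Working session

There is one attempt and no reset: what is moved stays moved. The work goes in short steps, Python scripts to look and compute and a shell command to move; the robot and the scene stay as the last step left them, time stands still between calls to the robot, and variables do not carry over. Pictures are saved under pics/ and viewed, at most 14 in all, crops included, and the job is handed in when it is done.

```bash
ls; mkdir -p pics
python3 - <<'E'
from cell import status, imaging
import cv2
s=status.read_state(); print(s)
for n in ("scene","top"):
    im=imaging.camera(n); cv2.imwrite(f"pics/{n}0.png",im)
    c=imaging.get_calibration(n); print(n,c)
E
```

```text
pics
{'clock': 0.0, 'qpos': array([-1.33140110e+00,  3.13451904e-01,  1.49841696e+00, -1.94840512e-05,
        1.33100813e+00, -2.23419593e-01]), 'qvel': array([ 0.00276889,  0.00056347, -0.00126942,  0.00010424, -0.00180552,
        0.00065998]), 'tau': array([ 8.00998841e-04, -4.02203178e+01, -2.52273506e+01,  6.95294165e-02,
        3.51891678e-02, -1.08740971e-04]), 'tool_pos': array([ 0.2343125 , -0.46953966,  0.23816767]), 'orientation': array([ 9.73343840e-01,  2.29349855e-01, -1.45909529e-05, -6.42070395e-04]), 'force': array([ 0.36644944, -0.12800899,  0.49176867]), 'ft_torque': array([0.01134965, 0.01895186, 0.01806245]), 'finger_force': 0.0, 'finger_gap': 0.08819278287411178}
scene {'mtx': array([[445.16612838,   0.        , 278.68527125],
       [  0.        , 445.16612838, 205.35816955],
       [  0.        ,   0.        ,   1.        ]]), 'R': array([[-0.7271742 ,  0.68642741, -0.00592423],
       [ 0.41100392,  0.42845663, -0.80467428],
       [-0.5498122 , -0.58757326, -0.59368696]]), 't': array([ 0.41682645, -0.19840265,  1.6263377 ])}
top {'mtx': array([[487.7817808 ,   0.        , 277.19720142],
       [  0.        , 487.7817808 , 211.89206944],
       [  0.        ,   0.        ,   1.        ]]), 'R': array([[ 0.02714277, -0.99955128,  0.01266904],
       [-0.99407258, -0.02832439, -0.10496393],
       [ 0.10527567, -0.00974494, -0.99439533]]), 't': array([-0.02966966,  0.54776651,  1.41652157])}
```

View pics/scene0.png

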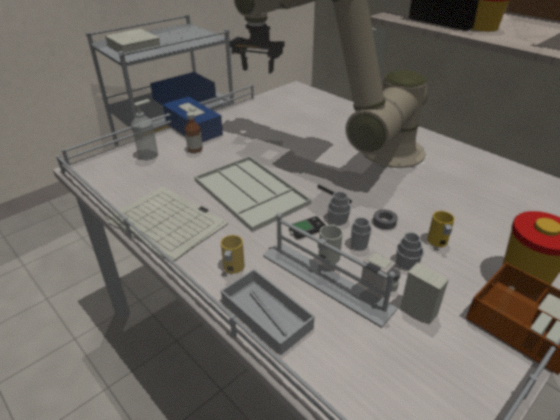

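View pics/top0.png

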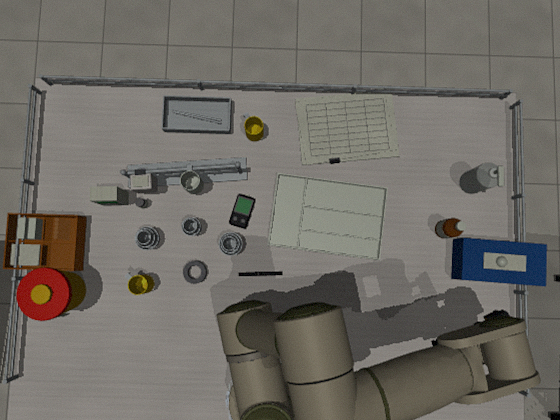

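Top view: white pot on the rail at (191,183). Cup stacks are at (148,237), (191,226) and (231,243). The tray is centred near (328,217), with its bay on the image's left side (world +y). Two yellow look-alike pots stand at (255,128) and (140,283), and I'll leave both alone. I'll enlarge to confirm the pot and the stacks.

```bash
cat > h.py <<'E'
import numpy as np, cv2
from cell import status, imaging
from scipy.spatial.transform import Rotation as Ro
C={n:imaging.get_calibration(n) for n in("scene","top")}
def proj(n,X):
    c=C[n]; p=(np.atleast_2d(X)@c["R"].T+c["t"])@c["mtx"].T
    return p[:,:2]/p[:,2:]
def unproj(n,uv,z):
    c=C[n]; d=c["R"].T@np.linalg.inv(c["mtx"])@np.array([*uv,1.]); o=-c["R"].T@c["t"]
    return o+d*(z-o[2])/d[2]
def to(x,y,z,yaw=None):
    """delta in tool axes (cm), measured pose; yaw = wanted world angle (deg) of tool y axis"""
    s=status.read_state(); R=Ro.from_quat(s["orientation"]).as_matrix()
    d=R.T@(np.array([x,y,z])-s["tool_pos"])*100
    cur=np.degrees(np.arctan2(R[1,1],R[0,1]))
    sp=None if yaw is None else -((yaw-cur+90)%180-90)
    return np.round(d,2),None if sp is None else round(sp,1)
E
python3 - <<'E'
from h import *
t=cv2.imread("pics/top0.png"); s=cv2.imread("pics/scene0.png")
a=cv2.resize(t[155:275,85:285],None,fx=4,fy=4,interpolation=cv2.INTER_CUBIC)  # 800x480
b=cv2.resize(s[170:320,250:450],None,fx=4,fy=4,interpolation=cv2.INTER_CUBIC)
cv2.imwrite("pics/ct.png",a); cv2.imwrite("pics/cs.png",b)
for uv in((148,237),(191,226),(231,243)): print(uv,unproj("top",uv,.06))
for uv in((276,175),(386,187),(379,259),(271,246)): print(uv,unproj("top",uv,.018))
E
```

```text
(148, 237) [0.46198008 0.35514107 0.06      ]
(191, 226) [0.49711518 0.23330851 0.06      ]
(231, 243) [0.45135941 0.11629308 0.06      ]
(276, 175) [ 0.66106979 -0.00789814  0.018     ]
(386, 187) [ 0.63421586 -0.33998327  0.018     ]
(379, 259) [ 0.4177947  -0.31997586  0.018     ]
(271, 246) [0.44740794 0.00107035 0.018     ]
```

View pics/ct.png

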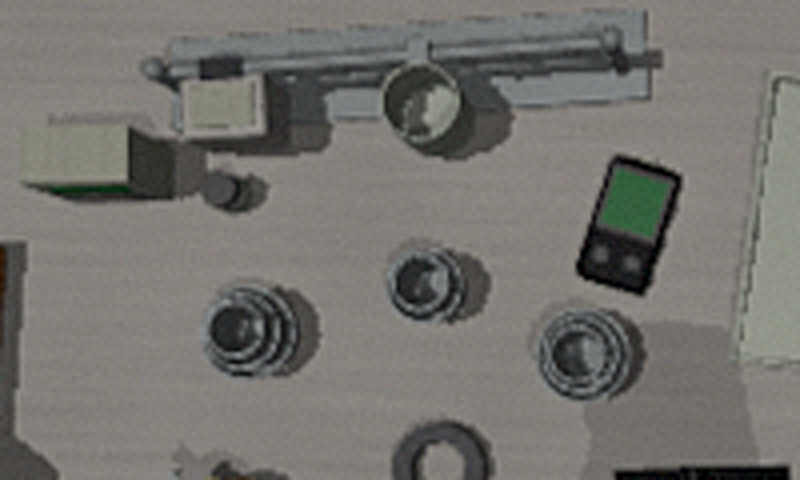

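View pics/cs.png

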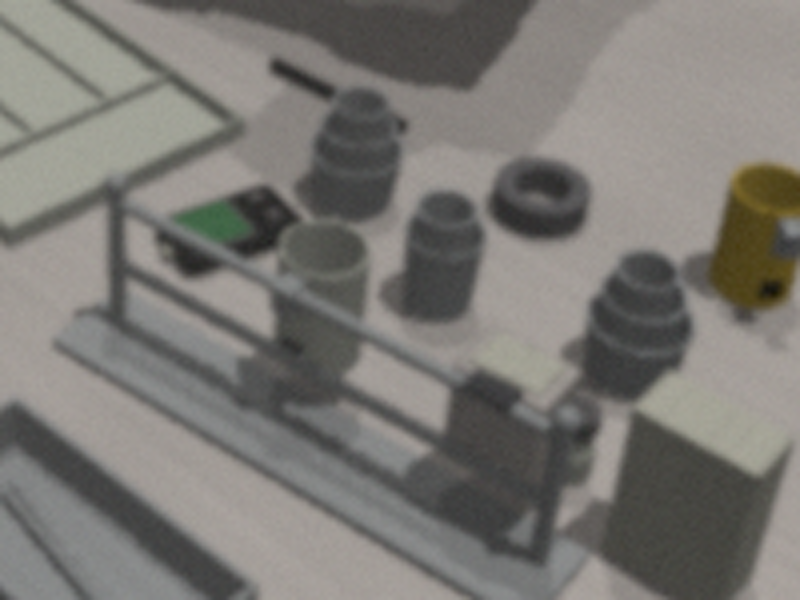

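Confirmed: the white pot with its hook over the upper bar is at top (190,180), in front of the dispenser. It is the only white pot; the others are yellow. The left and right stacks are wide+mid+slim and the centre stack is mid3+slim3, so all three slim cups are there. Next I measure positions precisely.

```bash
cat >> h.py <<'E'
from scipy.optimize import minimize
SZ=dict(w=(.034,.0285,.046),m=(.027,.023,.062),s=(.020,.017,.078),p=(.028,.028,.084))
def find(xy,parts,z0=0.,ims=None,win=.03,cams=("top","scene")):
    """fit a stack (string e.g. 'wms', outermost first) standing on z0 by edge strength along its rims"""
    ims=ims or {n:imaging.camera(n) for n in cams}
    a=np.linspace(0,2*np.pi,72,endpoint=False); G={}
    for n in cams:
        g=cv2.GaussianBlur(ims[n].astype(np.float32),(0,0),1.0)
        G[n]=np.max(np.hypot(cv2.Sobel(g,-1,1,0),cv2.Sobel(g,-1,0,1)),2)
    circ=np.vstack([np.c_[SZ[p][0]*np.cos(a),SZ[p][0]*np.sin(a),0*a+z0+.004*i+SZ[p][2]] for i,p in enumerate(parts)])
    def f(q):
        v=0
        for n in cams:
            uv=proj(n,circ+[q[0],q[1],0]).astype(np.float32)
            v-=cv2.remap(G[n],uv[None,:,0],uv[None,:,1],cv2.INTER_LINEAR).mean()
        return v
    g=np.arange(-win,win+1e-9,.003)
    b=min(((f((xy[0]+i,xy[1]+j)),xy[0]+i,xy[1]+j) for i in g for j in g))
    r=minimize(f,b[1:],method="Nelder-Mead",options=dict(initial_simplex=[b[1:],(b[1]+.003,b[2]),(b[1],b[2]+.003)]))
    return np.round(r.x,4),round(-r.fun,1)
E
python3 - <<'E'
from h import *
ims={n:cv2.imread(f"pics/{n}0.png") for n in("top","scene")}
for nm,uv,p,z0 in(("A",(144.3,237),"wms",0),("B",(190,225.8),"ms",0),("C",(229.8,242.5),"wms",0),("pot",(190.3,180),"p",.035)):
    zt=z0+SZ[p[-1]][2]+.004*(len(p)-1)
    x=unproj("top",uv,zt)[:2]; print(nm,x.round(4),find(x,p,z0,ims),"top",find(x,p,z0,ims,cams=("top",)),"sc",find(x,p,z0,ims,cams=("scene",)))
t=cv2.GaussianBlur(ims["top"],(0,0),.8).astype(int); m=((t[...,1]-t[...,2]>3)).astype(np.uint8)
m[:160]=0;m[275:]=0;m[:,:262]=0;m[:,400:]=0
m=cv2.morphologyEx(m,cv2.MORPH_CLOSE,np.ones((5,5)))
k=max(cv2.findContours(m,0,2)[0],key=cv2.contourArea)[:,0]
for z in(.018,):
    P=np.array([unproj("top",u,z)[:2] for u in k.astype(float)],np.float32); r=cv2.minAreaRect(P*1000); print("tray",r,cv2.contourArea(k))
for uv in((150+0,68),(610,37)): print("post",unproj("top",(85+uv[0]/4,155+uv[1]/4),.128))
c=proj("top",[[0,0,0]])
E
```

```text
A [0.4605 0.359 ] (array([0.4543, 0.3612]), np.float64(186.2)) top (array([0.4546, 0.3597]), np.float64(103.0)) sc (array([0.465, 0.367]), np.float64(97.1))
B [0.496  0.2325] (array([0.4922, 0.2336]), np.float64(197.9)) top (array([0.4919, 0.2331]), np.float64(115.9)) sc (array([0.5026, 0.2398]), np.float64(101.3))
C [0.4517 0.1176] (array([0.4365, 0.1132]), np.float64(137.8)) top (array([0.4788, 0.1063]), np.float64(93.9)) sc (array([0.433 , 0.0988]), np.float64(76.5))
pot [0.6214 0.2313] (array([0.6203, 0.2322]), np.float64(209.0)) top (array([0.6209, 0.2323]), np.float64(125.0)) sc (array([0.6285, 0.2371]), np.float64(86.9))
tray ((542.1787109375, -164.5211639404297), (327.0299987792969, 213.03358459472656), 84.26799011230469) 6876.0
post [0.63684577 0.41827024 0.128     ]
post [0.66813444 0.10069896 0.128     ]
```

```bash
cat >> h.py <<'E'
def overlay(items,fn,ims,crops):
    out=[]
    for n,(x0,y0,w,h) in crops:
        f=int(800/len(crops)//w) or 1
        f=800/len(crops)/w
        im=cv2.resize(ims[n][y0:y0+h,x0:x0+w],None,fx=f,fy=f,interpolation=cv2.INTER_CUBIC)
        a=np.linspace(0,2*np.pi,60)
        for xy,parts,z0 in items:
            for i,p in enumerate(parts):
                X=np.c_[xy[0]+SZ[p][0]*np.cos(a),xy[1]+SZ[p][0]*np.sin(a),0*a+z0+.004*i+SZ[p][2]]
                uv=((proj(n,X)-[x0,y0]+.5)*f).round().astype(int)
                cv2.polylines(im,[uv],True,[(0,0,255),(0,255,0),(255,128,0)][i],1)
        out.append(im)
    H=max(o.shape[0] for o in out)
    cv2.imwrite(fn,np.hstack([cv2.copyMakeBorder(o,0,H-o.shape[0],0,0,cv2.BORDER_CONSTANT) for o in out])[:600])
E
python3 - <<'E'
from h import *
ims={n:cv2.imread(f"pics/{n}0.png") for n in("top","scene")}
overlay([((.4605,.359),"wms",0),((.496,.2325),"ms",0),((.4517,.1176),"wms",0),((.6214,.2313),"p",.035)],"pics/ov1.png",ims,[("top",(130,165,120,100)),("scene",(315,185,120,100))])
E
```

```text
(no output)
```

View pics/ov1.png

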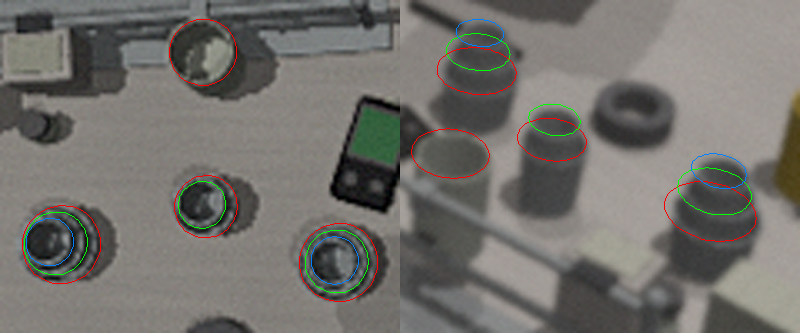

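The top overlay fits well (C, A, B and pot within about 2 mm), and the scene view agrees to about 1 px. Moving on to stack C's slim cup.

```bash
cat >> h.py <<'E'
YT=84.6; TC=np.array([.5422,-.1645]); _a=np.radians(YT); TY=np.array([np.cos(_a),np.sin(_a)]); TX=np.array([np.sin(_a),-np.cos(_a)])
A=(.4605,.359); B=(.496,.2325); CC=(.4517,.1176); POT=(.6214,.2313)
def tr(x,y): return TC+(TX*x+TY*y)/1000
def st(k=""):
    s=status.read_state(); print("t",round(s["clock"],2),"tcp",s["tool_pos"].round(4),"gap",round(s["finger_gap"],4),"ff",round(s["finger_force"],1),"F",s["force"].round(1))
E
python3 -c "from h import *; print(to(*CC,.11,YT))"
```

```text
(array([ 45.66, -42.82,  12.88]), np.float64(31.9))
```

```bash
python3 -m pendant '[{"fingers":0.7,"delta_pos":[3,-2.8,0],"spin":5},{"fingers":0.7,"delta_pos":[6,-5.6,0],"spin":10},{"fingers":0.7,"delta_pos":[9,-8.4,0],"spin":15},{"fingers":0.7,"delta_pos":[12,-11.2,0],"spin":20},{"fingers":0.7,"delta_pos":[15,-14,0],"spin":25},{"fingers":0.7,"delta_pos":[18,-16.8,0],"spin":31.9},{"fingers":0.7,"delta_pos":[21,-19.6,2],"spin":31.9},{"fingers":0.7,"delta_pos":[24,-22.4,4],"spin":31.9},{"fingers":0.7,"delta_pos":[27,-25.2,6],"spin":31.9},{"fingers":0.7,"delta_pos":[30,-28,8],"spin":31.9},{"fingers":0.7,"delta_pos":[33,-30.8,10],"spin":31.9},{"fingers":0.7,"delta_pos":[36,-33.6,11],"spin":31.9},{"fingers":0.7,"delta_pos":[39,-36.4,12],"spin":31.9},{"fingers":0.7,"delta_pos":[42,-39.2,12],"spin":31.9},{"fingers":0.7,"delta_pos":[45.7,-42.8,12.5],"spin":31.9},{"fingers":0.7,"delta_pos":[45.7,-42.8,12.9],"spin":31.9},{"fingers":0.7,"delta_pos":[45.7,-42.8,12.9],"spin":31.9},{"fingers":0.7,"delta_pos":[45.7,-42.8,12.9],"spin":31.9},{"fingers":0.7,"delta_pos":[45.7,-42.8,12.9],"spin":31.9},{"fingers":0.7,"delta_pos":[45.7,-42.8,12.9],"spin":31.9}]' 25; python3 -c "from h import *; st();print(to(*CC,.069,YT))"
```

```text
clock: 1.77
tool_pos: [0.4521, 0.1163, 0.1099]
orientation: [0.999, -0.048, -0.0, 0.0]
force: [-0.6, 0.6, 0.3]
finger_gap: 0.0616
finger_force: 0.0
t 1.77 tcp [0.4521 0.1163 0.1099] gap 0.0616 ff 0.0 F [-0.6  0.6  0.3]
(array([-0.05, -0.13,  4.09]), np.float64(-0.1))
```

```bash
python3 -m pendant '[{"fingers":0.7,"delta_pos":[0,-0.1,2.5],"spin":0},{"fingers":0.7,"delta_pos":[0,-0.1,4],"spin":0},{"fingers":0.7,"delta_pos":[0,-0.1,4.1],"spin":0},{"fingers":0.7,"delta_pos":[0,-0.1,4.1],"spin":0},{"fingers":0.7,"delta_pos":[0,-0.1,4.1],"spin":0},{"fingers":0,"delta_pos":[0,-0.1,4.1],"spin":0},{"fingers":0,"delta_pos":[0,-0.1,4.1],"spin":0},{"fingers":0,"delta_pos":[0,-0.1,4.1],"spin":0},{"fingers":0,"delta_pos":[0,-0.1,4.1],"spin":0},{"fingers":0,"delta_pos":[0,-0.1,4.1],"spin":0},{"fingers":0,"delta_pos":[0,-0.1,4.1],"spin":0},{"fingers":0,"delta_pos":[0,-0.1,4.1],"spin":0},{"fingers":0,"delta_pos":[0,-0.1,3],"spin":0},{"fingers":0,"delta_pos":[0,-0.1,1.5],"spin":0},{"fingers":0,"delta_pos":[0,-0.1,-1],"spin":0},{"fingers":0,"delta_pos":[0,-0.1,-4],"spin":0},{"fingers":0,"delta_pos":[0,-0.1,-8],"spin":0},{"fingers":0,"delta_pos":[0,-0.1,-8],"spin":0}]' 25
python3 - <<'E'
from h import *
st();print(to(*tr(-79,-120),.12,YT))
cv2.imwrite("pics/s1.png",np.hstack([cv2.resize(imaging.camera("scene")[120:300,290:450],None,fx=2.5,fy=2.5),cv2.resize(imaging.camera("top")[130:310,130:290],None,fx=2.5,fy=2.5)]))
E
```

```text
clock: 3.27
tool_pos: [0.4547, 0.1184, 0.1957]
orientation: [0.999, -0.047, 0.005, -0.0]
force: [1.0, 1.4, 0.7]
finger_gap: 0.039
finger_force: 25.0
t 3.27 tcp [0.4547 0.1184 0.1957] gap 0.039 ff 25.0 F [1.  1.4 0.7]
(array([ 3.37, 39.35,  7.57]), np.float64(0.0))
```

View pics/s1.png

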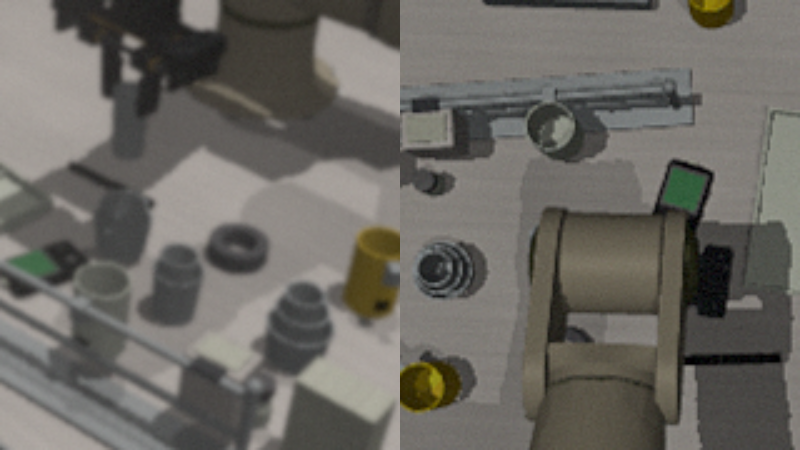

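Holding the slim cup (gap 39 mm). Carrying it to the narrow row.

```bash
python3 -m pendant '[{"fingers":0,"delta_pos":[0.5,3,0],"spin":0},{"fingers":0,"delta_pos":[0.5,6,0],"spin":0},{"fingers":0,"delta_pos":[0.8,9,0],"spin":0},{"fingers":0,"delta_pos":[1.1,12,0],"spin":0},{"fingers":0,"delta_pos":[1.4,15,0],"spin":0},{"fingers":0,"delta_pos":[1.7,18,0],"spin":0},{"fingers":0,"delta_pos":[2,21,0],"spin":0},{"fingers":0,"delta_pos":[2.2,24,0],"spin":0},{"fingers":0,"delta_pos":[2.5,27,0],"spin":0},{"fingers":0,"delta_pos":[2.8,30,0],"spin":0},{"fingers":0,"delta_pos":[3.1,33,1],"spin":0},{"fingers":0,"delta_pos":[3.4,36,3],"spin":0},{"fingers":0,"delta_pos":[3.4,38,5],"spin":0},{"fingers":0,"delta_pos":[3.4,39.4,7],"spin":0},{"fingers":0,"delta_pos":[3.4,39.4,7],"spin":0},{"fingers":0,"delta_pos":[3.4,39.4,7],"spin":0},{"fingers":0,"delta_pos":[3.4,39.4,7],"spin":0}]'; python3 -c "
from h import *; st();print(to(*tr(-79,-120),.066,YT))
ims={n:imaging.camera(n) for n in('top','scene')}
for n in ims: cv2.imwrite(f'pics/{n}1.png',ims[n])
for p in ('wm','w'): print(find(CC,p,0,ims,.012,('top',)),find(CC,p,0,ims,.012))
"
```

```text
clock: 4.78
tool_pos: [0.4493, -0.2764, 0.1198]
orientation: [0.999, -0.047, -0.0, -0.0]
force: [0.5, 0.1, -0.5]
finger_gap: 0.039
finger_force: 25.0
t 4.78 tcp [ 0.4493 -0.2764  0.1198] gap 0.039 ff 25.0 F [ 0.5  0.1 -0.5]
(array([ 0.3 , -0.01,  5.38]), np.float64(0.0))
(array([0.4543, 0.1007]), np.float64(97.8)) (array([0.4485, 0.1199]), np.float64(156.2))
(array([0.4513, 0.1098]), np.float64(116.8)) (array([0.4484, 0.1178]), np.float64(152.3))
```

Lowering, releasing, lifting, and then heading toward stack B's slim cup.

```bash
python3 -m pendant '[{"fingers":0,"delta_pos":[0.3,0,2],"spin":0},{"fingers":0,"delta_pos":[0.3,0,4],"spin":0},{"fingers":0,"delta_pos":[0.3,0,5],"spin":0},{"fingers":0,"delta_pos":[0.3,0,5.4],"spin":0},{"fingers":0,"delta_pos":[0.3,0,5.4],"spin":0},{"fingers":0,"delta_pos":[0.3,0,5.4],"spin":0},{"fingers":0.7,"delta_pos":[0.3,0,5.4],"spin":0},{"fingers":0.7,"delta_pos":[0.3,0,5.4],"spin":0},{"fingers":0.7,"delta_pos":[0.3,0,5.4],"spin":0},{"fingers":0.7,"delta_pos":[0.3,0,5.4],"spin":0},{"fingers":0.7,"delta_pos":[0.3,0,3.5],"spin":0},{"fingers":0.7,"delta_pos":[0.3,0,0],"spin":0},{"fingers":0.7,"delta_pos":[0.3,0,-3],"spin":0},{"fingers":0.7,"delta_pos":[0.3,0,-4],"spin":0},{"fingers":0.7,"delta_pos":[0.3,0,-4],"spin":0},{"fingers":0.7,"delta_pos":[0.3,0,-4],"spin":0}]'; python3 -c "
from h import *; st();print(to(*B,.11,YT))
ims={n:imaging.camera(n) for n in('top','scene')}
for n in ims: cv2.imwrite(f'pics/{n}2.png',ims[n])
t=cv2.resize(ims['top'][160:290,130:390],None,fx=3,fy=3,interpolation=2)
cv2.imwrite('pics/v2.png',t)
"
```

```text
clock: 6.22
tool_pos: [0.452, -0.2773, 0.159]
orientation: [0.999, -0.047, -0.0, -0.0]
force: [-1.3, -0.3, 0.2]
finger_gap: 0.0613
finger_force: 0.0
t 6.22 tcp [ 0.452  -0.2773  0.159 ] gap 0.0613 ff 0.0 F [-1.3 -0.3  0.2]
(array([ -0.4 , -51.17,   4.92]), np.float64(0.0))
```

View pics/v2.png

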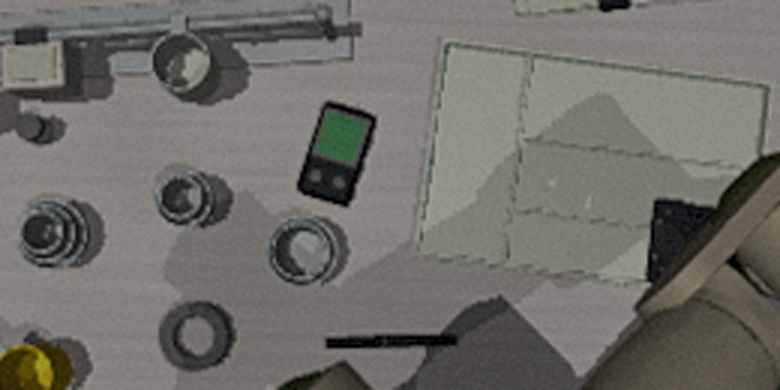

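C's mid cup stands upright in its wide cup, near v2 pixel (305,250). B and A haven't moved, at (186,198) and (45,232).

```bash
python3 -m pendant '[{"fingers":0.7,"delta_pos":[0,-3,0],"spin":0},{"fingers":0.7,"delta_pos":[0,-6.5,0],"spin":0},{"fingers":0.7,"delta_pos":[0,-10,0],"spin":0},{"fingers":0.7,"delta_pos":[0,-13.5,0],"spin":0},{"fingers":0.7,"delta_pos":[0,-17,0],"spin":0},{"fingers":0.7,"delta_pos":[0,-20.5,0],"spin":0},{"fingers":0.7,"delta_pos":[0,-24,0],"spin":0},{"fingers":0.7,"delta_pos":[0,-27.5,0],"spin":0},{"fingers":0.7,"delta_pos":[-0.4,-31,0],"spin":0},{"fingers":0.7,"delta_pos":[-0.4,-34.5,0],"spin":0},{"fingers":0.7,"delta_pos":[-0.4,-38,0],"spin":0},{"fingers":0.7,"delta_pos":[-0.4,-41.5,1],"spin":0},{"fingers":0.7,"delta_pos":[-0.4,-45,2],"spin":0},{"fingers":0.7,"delta_pos":[-0.4,-48,3.5],"spin":0},{"fingers":0.7,"delta_pos":[-0.4,-51,4.9],"spin":0},{"fingers":0.7,"delta_pos":[-0.4,-51.1,4.9],"spin":0},{"fingers":0.7,"delta_pos":[-0.4,-51.1,4.9],"spin":0},{"fingers":0.7,"delta_pos":[-0.4,-51.1,4.9],"spin":0},{"fingers":0.7,"delta_pos":[-0.4,-51.1,4.9],"spin":0}]'; python3 -c "from h import *; st();print(to(*B,.065,YT))"
```

```text
clock: 7.9
tool_pos: [0.4963, 0.2306, 0.1107]
orientation: [0.999, -0.048, -0.0, 0.0]
force: [0.7, -0.7, 0.1]
finger_gap: 0.0616
finger_force: 0.0
t 7.9 tcp [0.4963 0.2306 0.1107] gap 0.0616 ff 0.0 F [ 0.7 -0.7  0.1]
(array([-0.04, -0.19,  4.57]), np.float64(-0.1))
```

```bash
python3 -m pendant '[{"fingers":0.7,"delta_pos":[0,-0.1,2.5],"spin":0},{"fingers":0.7,"delta_pos":[0,-0.1,4.5],"spin":0},{"fingers":0.7,"delta_pos":[0,-0.1,4.6],"spin":0},{"fingers":0.7,"delta_pos":[0,-0.1,4.6],"spin":0},{"fingers":0,"delta_pos":[0,-0.1,4.6],"spin":0},{"fingers":0,"delta_pos":[0,-0.1,4.6],"spin":0},{"fingers":0,"delta_pos":[0,-0.1,4.6],"spin":0},{"fingers":0,"delta_pos":[0,-0.1,4.6],"spin":0},{"fingers":0,"delta_pos":[0,-0.1,4.6],"spin":0},{"fingers":0,"delta_pos":[0,-0.1,4.6],"spin":0},{"fingers":0,"delta_pos":[0,-0.1,4.6],"spin":0},{"fingers":0,"delta_pos":[0,-0.1,3.5],"spin":0},{"fingers":0,"delta_pos":[0,-0.1,2],"spin":0},{"fingers":0,"delta_pos":[0,-0.1,0],"spin":0},{"fingers":0,"delta_pos":[0,-0.1,-3],"spin":0},{"fingers":0,"delta_pos":[0,-0.1,-6],"spin":0},{"fingers":0,"delta_pos":[0,-0.1,-8],"spin":0},{"fingers":0,"delta_pos":[0,-0.1,-8],"spin":0},{"fingers":0,"delta_pos":[0,-0.1,-8],"spin":0}]' 25
python3 - <<'E'
from h import *
st();print(to(*tr(-79,-44),.12,YT))
E
```

```text
clock: 9.48
tool_pos: [0.4962, 0.2326, 0.1913]
orientation: [0.999, -0.047, 0.001, -0.0]
force: [0.6, 0.1, -1.7]
finger_gap: 0.0389
finger_force: 25.0
t 9.48 tcp [0.4962 0.2326 0.1913] gap 0.0389 ff 25.0 F [ 0.6  0.1 -1.7]
(array([ 0.39, 43.5 ,  7.12]), np.float64(0.0))
```

```bash
python3 -m pendant '[{"fingers":0,"delta_pos":[0,3,0],"spin":0},{"fingers":0,"delta_pos":[0,6.5,0],"spin":0},{"fingers":0,"delta_pos":[0,10,0],"spin":0},{"fingers":0,"delta_pos":[0,13.5,0],"spin":0},{"fingers":0,"delta_pos":[0.2,17,0],"spin":0},{"fingers":0,"delta_pos":[0.4,20.5,0],"spin":0},{"fingers":0,"delta_pos":[0.4,24,0],"spin":0},{"fingers":0,"delta_pos":[0.4,27.5,0],"spin":0},{"fingers":0,"delta_pos":[0.4,31,0],"spin":0},{"fingers":0,"delta_pos":[0.4,34.5,1],"spin":0},{"fingers":0,"delta_pos":[0.4,38,3],"spin":0},{"fingers":0,"delta_pos":[0.4,41,5],"spin":0},{"fingers":0,"delta_pos":[0.4,43.5,7],"spin":0},{"fingers":0,"delta_pos":[0.4,43.5,7],"spin":0},{"fingers":0,"delta_pos":[0.4,43.5,7],"spin":0},{"fingers":0,"delta_pos":[0.4,43.5,7],"spin":0}]'; python3 -c "
from h import *; st();print(to(*tr(-79,-44),.066,YT))"
```

```text
clock: 10.82
tool_pos: [0.4592, -0.2, 0.1204]
orientation: [0.999, -0.047, -0.001, -0.001]
force: [-0.7, -0.1, -1.3]
finger_gap: 0.0391
finger_force: 25.0
t 10.82 tcp [ 0.4592 -0.2     0.1204] gap 0.0391 ff 25.0 F [-0.7 -0.1 -1.3]
(array([0.04, 0.09, 5.44]), np.float64(0.0))
```

```bash
python3 -m pendant '[{"fingers":0,"delta_pos":[0,0,2],"spin":0},{"fingers":0,"delta_pos":[0,0,4],"spin":0},{"fingers":0,"delta_pos":[0,0,5],"spin":0},{"fingers":0,"delta_pos":[0,0,5.4],"spin":0},{"fingers":0,"delta_pos":[0,0,5.4],"spin":0},{"fingers":0,"delta_pos":[0,0,5.4],"spin":0},{"fingers":0.7,"delta_pos":[0,0,5.4],"spin":0},{"fingers":0.7,"delta_pos":[0,0,5.4],"spin":0},{"fingers":0.7,"delta_pos":[0,0,5.4],"spin":0},{"fingers":0.7,"delta_pos":[0,0,5.4],"spin":0},{"fingers":0.7,"delta_pos":[0,0,3.5],"spin":0},{"fingers":0.7,"delta_pos":[0,0,0],"spin":0},{"fingers":0.7,"delta_pos":[0,0,-3],"spin":0},{"fingers":0.7,"delta_pos":[0,0,-4],"spin":0},{"fingers":0.7,"delta_pos":[0,0,-4],"spin":0},{"fingers":0.7,"delta_pos":[0,0,-4],"spin":0}]'; python3 -c "
from h import *; st();print(to(*A,.115,YT))
ims={n:imaging.camera(n) for n in('top','scene')}
for n in ims: cv2.imwrite(f'pics/{n}3.png',ims[n])
d=cv2.absdiff(ims['top'],cv2.imread('pics/top2.png')).max(2)[200:260]
for nm,x in (('A',148),('B',191),('C',231)): print(nm,d[:,x-22:x+22].mean().round(1))
"
```

```text
clock: 12.15
tool_pos: [0.4592, -0.2007, 0.16]
orientation: [0.999, -0.047, -0.0, -0.0]
force: [0.6, -0.3, -1.0]
finger_gap: 0.0616
finger_force: 0.0
t 12.15 tcp [ 0.4592 -0.2007  0.16  ] gap 0.0616 ff 0.0 F [ 0.6 -0.3 -1. ]
(array([ -5.12, -55.73,   4.52]), np.float64(0.0))
A 4.5
B 11.0
C 7.5
```

```bash
python3 -m pendant '[{"fingers":0.7,"delta_pos":[0,-3,0],"spin":0},{"fingers":0.7,"delta_pos":[0,-6.5,0],"spin":0},{"fingers":0.7,"delta_pos":[0,-10,0],"spin":0},{"fingers":0.7,"delta_pos":[0,-13.5,0],"spin":0},{"fingers":0.7,"delta_pos":[-1,-17,0],"spin":0},{"fingers":0.7,"delta_pos":[-1.5,-20.5,0],"spin":0},{"fingers":0.7,"delta_pos":[-2,-24,0],"spin":0},{"fingers":0.7,"delta_pos":[-2.5,-27.5,0],"spin":0},{"fingers":0.7,"delta_pos":[-3,-31,0],"spin":0},{"fingers":0.7,"delta_pos":[-3.5,-34.5,0],"spin":0},{"fingers":0.7,"delta_pos":[-4,-38,0],"spin":0},{"fingers":0.7,"delta_pos":[-4.5,-41.5,0],"spin":0},{"fingers":0.7,"delta_pos":[-5.1,-45,0],"spin":0},{"fingers":0.7,"delta_pos":[-5.1,-48.5,1],"spin":0},{"fingers":0.7,"delta_pos":[-5.1,-52,2],"spin":0},{"fingers":0.7,"delta_pos":[-5.1,-55.6,4],"spin":0},{"fingers":0.7,"delta_pos":[-5.1,-55.6,4.5],"spin":0},{"fingers":0.7,"delta_pos":[-5.1,-55.6,4.5],"spin":0},{"fingers":0.7,"delta_pos":[-5.1,-55.6,4.5],"spin":0},{"fingers":0.7,"delta_pos":[-5.1,-55.6,4.5],"spin":0}]'; python3 -c "from h import *; st();print(to(*A,.069,YT))"
```

```text
clock: 13.92
tool_pos: [0.4611, 0.3565, 0.116]
orientation: [0.999, -0.048, 0.0, 0.0]
force: [0.5, -0.8, 0.4]
finger_gap: 0.0615
finger_force: 0.0
t 13.92 tcp [0.4611 0.3565 0.116 ] gap 0.0615 ff 0.0 F [ 0.5 -0.8  0.4]
(array([-0.08, -0.24,  4.7 ]), np.float64(-0.0))
```

```bash
python3 -m pendant '[{"fingers":0.7,"delta_pos":[-0.1,-0.2,2.5],"spin":0},{"fingers":0.7,"delta_pos":[-0.1,-0.2,4.5],"spin":0},{"fingers":0.7,"delta_pos":[-0.1,-0.2,4.7],"spin":0},{"fingers":0.7,"delta_pos":[-0.1,-0.2,4.7],"spin":0},{"fingers":0,"delta_pos":[-0.1,-0.2,4.7],"spin":0},{"fingers":0,"delta_pos":[-0.1,-0.2,4.7],"spin":0},{"fingers":0,"delta_pos":[-0.1,-0.2,4.7],"spin":0},{"fingers":0,"delta_pos":[-0.1,-0.2,4.7],"spin":0},{"fingers":0,"delta_pos":[-0.1,-0.2,4.7],"spin":0},{"fingers":0,"delta_pos":[-0.1,-0.2,4.7],"spin":0},{"fingers":0,"delta_pos":[-0.1,-0.2,4.7],"spin":0},{"fingers":0,"delta_pos":[-0.1,-0.2,3.5],"spin":0},{"fingers":0,"delta_pos":[-0.1,-0.2,2],"spin":0},{"fingers":0,"delta_pos":[-0.1,-0.2,0],"spin":0},{"fingers":0,"delta_pos":[-0.1,-0.2,-3],"spin":0},{"fingers":0,"delta_pos":[-0.1,-0.2,-6],"spin":0},{"fingers":0,"delta_pos":[-0.1,-0.2,-8],"spin":0},{"fingers":0,"delta_pos":[-0.1,-0.2,-8],"spin":0},{"fingers":0,"delta_pos":[-0.1,-0.2,-8],"spin":0}]' 25
python3 - <<'E'
from h import *
st();print(to(*tr(-79,32),.12,YT))
E
```

```text
clock: 15.5
tool_pos: [0.46, 0.3595, 0.1965]
orientation: [0.999, -0.047, 0.001, -0.0]
force: [-0.2, -0.7, -0.1]
finger_gap: 0.0388
finger_force: 25.0
t 15.5 tcp [0.46   0.3595 0.1965] gap 0.0388 ff 25.0 F [-0.2 -0.7 -0.1]
(array([ 5.19, 48.2 ,  7.63]), np.float64(0.0))
```

```bash
python3 -m pendant '[{"fingers":0,"delta_pos":[0.3,3,0],"spin":0},{"fingers":0,"delta_pos":[0.6,6.5,0],"spin":0},{"fingers":0,"delta_pos":[1,10,0],"spin":0},{"fingers":0,"delta_pos":[1.4,13.5,0],"spin":0},{"fingers":0,"delta_pos":[1.8,17,0],"spin":0},{"fingers":0,"delta_pos":[2.2,20.5,0],"spin":0},{"fingers":0,"delta_pos":[2.6,24,0],"spin":0},{"fingers":0,"delta_pos":[3,27.5,0],"spin":0},{"fingers":0,"delta_pos":[3.4,31,0],"spin":0},{"fingers":0,"delta_pos":[3.8,34.5,0],"spin":0},{"fingers":0,"delta_pos":[4.2,38,1],"spin":0},{"fingers":0,"delta_pos":[4.6,41.5,2],"spin":0},{"fingers":0,"delta_pos":[5,45,4],"spin":0},{"fingers":0,"delta_pos":[5.2,48,6],"spin":0},{"fingers":0,"delta_pos":[5.2,48.2,7.6],"spin":0},{"fingers":0,"delta_pos":[5.2,48.2,7.6],"spin":0},{"fingers":0,"delta_pos":[5.2,48.2,7.6],"spin":0},{"fingers":0,"delta_pos":[5.2,48.2,7.6],"spin":0}]'; python3 -c "
from h import *; st();print(to(*tr(-79,32),.070,YT))"
```

```text
clock: 17.0
tool_pos: [0.4666, -0.1244, 0.1201]
orientation: [0.999, -0.046, -0.0, -0.0]
force: [0.5, -0.3, -0.3]
finger_gap: 0.0385
finger_force: 25.0
t 17.0 tcp [ 0.4666 -0.1244  0.1201] gap 0.0385 ff 25.0 F [ 0.5 -0.3 -0.3]
(array([0.01, 0.08, 5.01]), np.float64(0.1))
```

```bash
python3 -m pendant '[{"fingers":0,"delta_pos":[0,0.1,2],"spin":0},{"fingers":0,"delta_pos":[0,0.1,4],"spin":0},{"fingers":0,"delta_pos":[0,0.1,5],"spin":0},{"fingers":0,"delta_pos":[0,0.1,5.4],"spin":0},{"fingers":0,"delta_pos":[0,0.1,5.4],"spin":0},{"fingers":0,"delta_pos":[0,0.1,5.4],"spin":0},{"fingers":0.7,"delta_pos":[0,0.1,5.4],"spin":0},{"fingers":0.7,"delta_pos":[0,0.1,5.4],"spin":0},{"fingers":0.7,"delta_pos":[0,0.1,5.4],"spin":0},{"fingers":0.7,"delta_pos":[0,0.1,5.4],"spin":0},{"fingers":0.8,"delta_pos":[0,0.1,3.5],"spin":0},{"fingers":0.8,"delta_pos":[0,0.1,0],"spin":0},{"fingers":0.8,"delta_pos":[0,0.1,-3],"spin":0},{"fingers":0.8,"delta_pos":[0,0.1,-4],"spin":0},{"fingers":0.8,"delta_pos":[0,0.1,-4],"spin":0},{"fingers":0.8,"delta_pos":[0,0.1,-4],"spin":0}]'; python3 -c "
from h import *; st()
ims={n:imaging.camera(n) for n in('top','scene')}
for n in ims: cv2.imwrite(f'pics/{n}4.png',ims[n])
a=cv2.resize(ims['top'][160:290,130:390],None,fx=3,fy=3,interpolation=2)
b=cv2.resize(ims['scene'][150:270,190:450],None,fx=1.5,fy=1.5,interpolation=2)
cv2.imwrite('pics/v4.png',np.vstack([a,cv2.copyMakeBorder(b,0,0,0,a.shape[1]-b.shape[1],0)]))
"
```

```text
clock: 18.33
tool_pos: [0.4661, -0.1261, 0.159]
orientation: [0.999, -0.047, -0.0, -0.0]
force: [-0.2, 0.7, -1.0]
finger_gap: 0.0708
finger_force: 0.0
t 18.33 tcp [ 0.4661 -0.1261  0.159 ] gap 0.0708 ff 0.0 F [-0.2  0.7 -1. ]
```

View pics/v4.png

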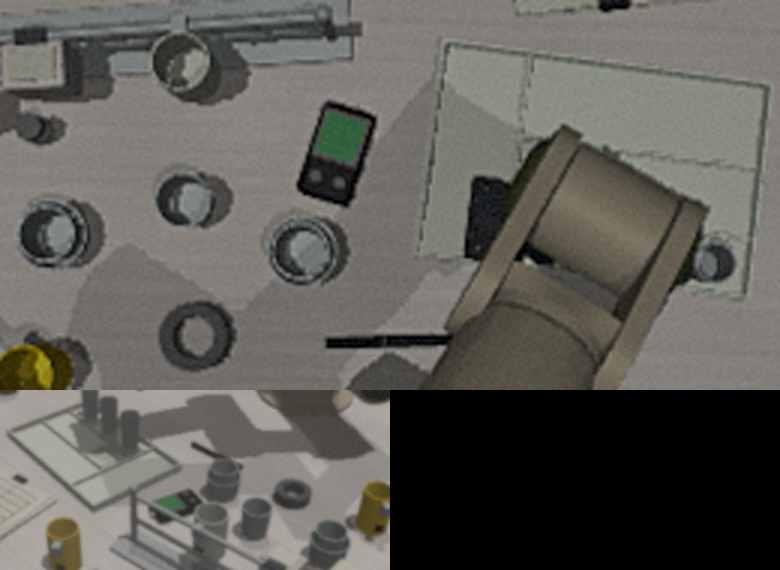

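All three slim cups stand upright in the narrow row (scene inset (90,405), (108,415), (129,432)), and the mid cups stay put. Mid cup positions next.

```bash
python3 -c "
from h import *
ims={n:cv2.imread(f'pics/{n}4.png') for n in('top','scene')}
print(A,unproj('top',(147.7,237.3),.066)[:2],find(A,'wm',0,ims,.008),find(A,'wm',0,ims,.008,('top',)))
print(B,unproj('top',(192,226),.062)[:2],find(B,'m',0,ims,.01),find(B,'m',0,ims,.01,('top',)))
print(CC,unproj('top',(230.5,242.7),.066)[:2],find(CC,'wm',0,ims,.008),find(CC,'wm',0,ims,.008,('top',)))
print(to(*CC,.1,YT))
"
```

```text
(0.4605, 0.359) [0.46081797 0.35443291] (array([0.4577, 0.3622]), np.float64(205.3)) (array([0.4584, 0.3612]), np.float64(126.1))
(0.496, 0.2325) [0.49705248 0.23010332] (array([0.4978, 0.2342]), np.float64(242.6)) (array([0.4967, 0.2331]), np.float64(154.7))
(0.4517, 0.1176) [0.45194235 0.11725753] (array([0.4425, 0.1182]), np.float64(158.7)) (array([0.4511, 0.1186]), np.float64(93.2))
(array([ -3.67, -24.1 ,   5.85]), np.float64(0.0))
```

```bash
python3 -m pendant '[{"fingers":0.8,"delta_pos":[-0.3,-3,0],"spin":0},{"fingers":0.8,"delta_pos":[-0.7,-6.5,0],"spin":0},{"fingers":0.8,"delta_pos":[-1.5,-10,0],"spin":0},{"fingers":0.8,"delta_pos":[-2.2,-13.5,1],"spin":0},{"fingers":0.8,"delta_pos":[-3,-17,2],"spin":0},{"fingers":0.8,"delta_pos":[-3.7,-20.5,3],"spin":0},{"fingers":0.8,"delta_pos":[-3.7,-24,5],"spin":0},{"fingers":0.8,"delta_pos":[-3.7,-24.1,5.9],"spin":0},{"fingers":0.8,"delta_pos":[-3.7,-24.1,5.9],"spin":0},{"fingers":0.8,"delta_pos":[-3.7,-24.1,5.9],"spin":0},{"fingers":0.8,"delta_pos":[-3.7,-24.1,5.9],"spin":0}]'; python3 -c "from h import *; st();print(to(.4515,.118,.049,YT))"
```

```text
clock: 19.35
tool_pos: [0.4524, 0.1162, 0.1008]
orientation: [0.999, -0.048, -0.0, 0.0]
force: [-0.3, -0.5, 0.4]
finger_gap: 0.0708
finger_force: 0.0
t 19.35 tcp [0.4524 0.1162 0.1008] gap 0.0708 ff 0.0 F [-0.3 -0.5  0.4]
(array([-0.11, -0.17,  5.18]), np.float64(-0.1))
```

```bash
python3 -m pendant '[{"fingers":0.8,"delta_pos":[-0.1,-0.2,2.5],"spin":0},{"fingers":0.8,"delta_pos":[-0.1,-0.2,4.9],"spin":0},{"fingers":0.8,"delta_pos":[-0.1,-0.2,5.2],"spin":0},{"fingers":0.8,"delta_pos":[-0.1,-0.2,5.2],"spin":0},{"fingers":0,"delta_pos":[-0.1,-0.2,5.2],"spin":0},{"fingers":0,"delta_pos":[-0.1,-0.2,5.2],"spin":0},{"fingers":0,"delta_pos":[-0.1,-0.2,5.2],"spin":0},{"fingers":0,"delta_pos":[-0.1,-0.2,5.2],"spin":0},{"fingers":0,"delta_pos":[-0.1,-0.2,5.2],"spin":0},{"fingers":0,"delta_pos":[-0.1,-0.2,5.2],"spin":0},{"fingers":0,"delta_pos":[-0.1,-0.2,5.2],"spin":0},{"fingers":0,"delta_pos":[-0.1,-0.2,4],"spin":0},{"fingers":0,"delta_pos":[-0.1,-0.2,2.5],"spin":0},{"fingers":0,"delta_pos":[-0.1,-0.2,0],"spin":0},{"fingers":0,"delta_pos":[-0.1,-0.2,-3],"spin":0},{"fingers":0,"delta_pos":[-0.1,-0.2,-6],"spin":0},{"fingers":0,"delta_pos":[-0.1,-0.2,-8],"spin":0},{"fingers":0,"delta_pos":[-0.1,-0.2,-8],"spin":0},{"fingers":0,"delta_pos":[-0.1,-0.2,-8],"spin":0}]' 25
python3 - <<'E'
from h import *
st();print(to(*tr(-14,-128),.12,YT))
E
```

```text
clock: 20.93
tool_pos: [0.4514, 0.1193, 0.181]
orientation: [0.999, -0.047, 0.001, 0.0]
force: [0.4, -0.2, -2.2]
finger_gap: 0.0528
finger_force: 25.9
t 20.93 tcp [0.4514 0.1193 0.181 ] gap 0.0528 ff 25.9 F [ 0.4 -0.2 -2.2]
(array([10.28, 40.2 ,  6.11]), np.float64(0.0))
```

```bash
python3 -m pendant '[{"fingers":0,"delta_pos":[1,3,0],"spin":0},{"fingers":0,"delta_pos":[2,6.5,0],"spin":0},{"fingers":0,"delta_pos":[3,10,0],"spin":0},{"fingers":0,"delta_pos":[4,13.5,0],"spin":0},{"fingers":0,"delta_pos":[5,17,0],"spin":0},{"fingers":0,"delta_pos":[6,20.5,0],"spin":0},{"fingers":0,"delta_pos":[7,24,0],"spin":0},{"fingers":0,"delta_pos":[8,27.5,0],"spin":0},{"fingers":0,"delta_pos":[9,31,0],"spin":0},{"fingers":0,"delta_pos":[10,34.5,0],"spin":0},{"fingers":0,"delta_pos":[10.3,38,1],"spin":0},{"fingers":0,"delta_pos":[10.3,40.2,3],"spin":0},{"fingers":0,"delta_pos":[10.3,40.2,5],"spin":0},{"fingers":0,"delta_pos":[10.3,40.2,6.1],"spin":0},{"fingers":0,"delta_pos":[10.3,40.2,6.1],"spin":0},{"fingers":0,"delta_pos":[10.3,40.2,6.1],"spin":0}]'; python3 -c "
from h import *; st();print(to(*tr(-14,-128),.047,YT))
ims={n:imaging.camera(n) for n in('top','scene')}
for n in ims: cv2.imwrite(f'pics/{n}5.png',ims[n])
print([round(status.read_state()['force'][2],2)])
d=cv2.absdiff(ims['scene'],cv2.imread('pics/scene4.png')).max(2)
print('C upper',d[192:205,332:348].mean(),'C lower',d[210:222,332:348].mean())
for nm,o,p in(('A',A,'wm'),('B',B,'m'),('C',CC,'w')): print(nm,find(o,p,0,ims,.04),find(o,p,0,ims,.04,('top',)))
"
```

```text
clock: 22.27
tool_pos: [0.5161, -0.2897, 0.1191]
orientation: [0.999, -0.047, -0.001, -0.001]
force: [0.4, -0.1, -0.5]
finger_gap: 0.0531
finger_force: 25.9
t 22.27 tcp [ 0.5161 -0.2897  0.1191] gap 0.0531 ff 25.9 F [ 0.4 -0.1 -0.5]
(array([0.03, 0.1 , 7.2 ]), np.float64(0.1))
[np.float64(-0.56)]
C upper 19.735576923076923 C lower 5.229166666666667
A (array([0.4581, 0.3621]), np.float64(220.2)) (array([0.4582, 0.3613]), np.float64(127.4))
B (array([0.4973, 0.2339]), np.float64(242.2)) (array([0.4965, 0.233 ]), np.float64(165.6))
C (array([0.4499, 0.1186]), np.float64(205.7)) (array([0.4514, 0.1074]), np.float64(135.5))
```

```bash
python3 -m pendant '[{"fingers":0,"delta_pos":[0,0.1,3],"spin":0},{"fingers":0,"delta_pos":[0,0.1,5.5],"spin":0},{"fingers":0,"delta_pos":[0,0.1,6.8],"spin":0},{"fingers":0,"delta_pos":[0,0.1,7.2],"spin":0},{"fingers":0,"delta_pos":[0,0.1,7.2],"spin":0},{"fingers":0,"delta_pos":[0,0.1,7.2],"spin":0},{"fingers":0.75,"delta_pos":[0,0.1,7.2],"spin":0},{"fingers":0.75,"delta_pos":[0,0.1,7.2],"spin":0},{"fingers":0.75,"delta_pos":[0,0.1,7.2],"spin":0},{"fingers":0.75,"delta_pos":[0,0.1,7.2],"spin":0},{"fingers":0.75,"delta_pos":[0,0.1,5],"spin":0},{"fingers":0.8,"delta_pos":[0,0.1,1],"spin":0},{"fingers":0.8,"delta_pos":[0,0.1,-2.5],"spin":0},{"fingers":0.8,"delta_pos":[0,0.1,-4],"spin":0},{"fingers":0.8,"delta_pos":[0,0.1,-4],"spin":0},{"fingers":0.8,"delta_pos":[0,0.1,-4],"spin":0}]'; python3 -c "
from h import *; st();print(to(.4968,.2332,.1,YT))"
```

```text
clock: 23.7
tool_pos: [0.5162, -0.2916, 0.1599]
orientation: [0.999, -0.047, 0.0, 0.0]
force: [0.2, -0.4, -0.5]
finger_gap: 0.0707
finger_force: 0.0
t 23.7 tcp [ 0.5162 -0.2916  0.1599] gap 0.0707 ff 0.0 F [ 0.2 -0.4 -0.5]
(array([ -6.86, -52.07,   5.95]), np.float64(0.0))
```

```bash
python3 -m pendant '[{"fingers":0.8,"delta_pos":[0,-3,0],"spin":0},{"fingers":0.8,"delta_pos":[-0.5,-6.5,0],"spin":0},{"fingers":0.8,"delta_pos":[-1,-10,0],"spin":0},{"fingers":0.8,"delta_pos":[-1.5,-13.5,0],"spin":0},{"fingers":0.8,"delta_pos":[-2,-17,0],"spin":0},{"fingers":0.8,"delta_pos":[-2.5,-20.5,0],"spin":0},{"fingers":0.8,"delta_pos":[-3,-24,0],"spin":0},{"fingers":0.8,"delta_pos":[-3.5,-27.5,0],"spin":0},{"fingers":0.8,"delta_pos":[-4,-31,0],"spin":0},{"fingers":0.8,"delta_pos":[-4.5,-34.5,0],"spin":0},{"fingers":0.8,"delta_pos":[-5,-38,0],"spin":0},{"fingers":0.8,"delta_pos":[-5.5,-41.5,1],"spin":0},{"fingers":0.8,"delta_pos":[-6,-45,2],"spin":0},{"fingers":0.8,"delta_pos":[-6.5,-48.5,4],"spin":0},{"fingers":0.8,"delta_pos":[-6.9,-52,5.5],"spin":0},{"fingers":0.8,"delta_pos":[-6.9,-52,5.9],"spin":0},{"fingers":0.8,"delta_pos":[-6.9,-52,5.9],"spin":0},{"fingers":0.8,"delta_pos":[-6.9,-52,5.9],"spin":0},{"fingers":0.8,"delta_pos":[-6.9,-52,5.9],"spin":0}]'; python3 -c "from h import *; st();print(to(.4968,.2332,.043,YT))"
```

```text
clock: 25.28
tool_pos: [0.4965, 0.2315, 0.1007]
orientation: [0.999, -0.048, -0.0, 0.0]
force: [0.4, 0.1, -0.5]
finger_gap: 0.0703
finger_force: 0.0
t 25.28 tcp [0.4965 0.2315 0.1007] gap 0.0703 ff 0.0 F [ 0.4  0.1 -0.5]
(array([ 0.02, -0.17,  5.77]), np.float64(-0.1))
```

```bash
python3 -m pendant '[{"fingers":0.8,"delta_pos":[0,-0.2,3],"spin":0},{"fingers":0.8,"delta_pos":[0,-0.2,5.5],"spin":0},{"fingers":0.8,"delta_pos":[0,-0.2,6],"spin":0},{"fingers":0.8,"delta_pos":[0,-0.2,6],"spin":0},{"fingers":0,"delta_pos":[0,-0.2,6],"spin":0},{"fingers":0,"delta_pos":[0,-0.2,6],"spin":0},{"fingers":0,"delta_pos":[0,-0.2,6],"spin":0},{"fingers":0,"delta_pos":[0,-0.2,6],"spin":0},{"fingers":0,"delta_pos":[0,-0.2,6],"spin":0},{"fingers":0,"delta_pos":[0,-0.2,6],"spin":0},{"fingers":0,"delta_pos":[0,-0.2,6],"spin":0},{"fingers":0,"delta_pos":[0,-0.2,4],"spin":0},{"fingers":0,"delta_pos":[0,-0.2,2],"spin":0},{"fingers":0,"delta_pos":[0,-0.2,-1],"spin":0},{"fingers":0,"delta_pos":[0,-0.2,-4.5],"spin":0},{"fingers":0,"delta_pos":[0,-0.2,-8],"spin":0},{"fingers":0,"delta_pos":[0,-0.2,-8],"spin":0},{"fingers":0,"delta_pos":[0,-0.2,-8],"spin":0}]' 25
python3 - <<'E'
from h import *
st();print(to(*tr(-14,-44),.12,YT))
E
```

```text
clock: 26.78
tool_pos: [0.497, 0.2347, 0.1825]
orientation: [0.999, -0.047, 0.002, -0.0]
force: [-1.2, 0.0, -1.2]
finger_gap: 0.0529
finger_force: 24.9
t 26.78 tcp [0.497  0.2347 0.1825] gap 0.0529 ff 24.9 F [-1.2  0.  -1.2]
(array([ 6.82, 43.73,  6.22]), np.float64(0.0))
```

```bash
python3 -m pendant '[{"fingers":0,"delta_pos":[0.5,3,0],"spin":0},{"fingers":0,"delta_pos":[1,6.5,0],"spin":0},{"fingers":0,"delta_pos":[1.6,10,0],"spin":0},{"fingers":0,"delta_pos":[2.2,13.5,0],"spin":0},{"fingers":0,"delta_pos":[2.8,17,0],"spin":0},{"fingers":0,"delta_pos":[3.4,20.5,0],"spin":0},{"fingers":0,"delta_pos":[4,24,0],"spin":0},{"fingers":0,"delta_pos":[4.6,27.5,0],"spin":0},{"fingers":0,"delta_pos":[5.2,31,0],"spin":0},{"fingers":0,"delta_pos":[5.8,34.5,0],"spin":0},{"fingers":0,"delta_pos":[6.4,38,1],"spin":0},{"fingers":0,"delta_pos":[6.8,41,2.5],"spin":0},{"fingers":0,"delta_pos":[6.8,43.6,4.5],"spin":0},{"fingers":0,"delta_pos":[6.8,43.6,6.2],"spin":0},{"fingers":0,"delta_pos":[6.8,43.6,6.2],"spin":0},{"fingers":0,"delta_pos":[6.8,43.6,6.2],"spin":0}]'; python3 -c "
from h import *; st();print(to(*tr(-14,-44),.047,YT))"
```

```text
clock: 28.12
tool_pos: [0.5225, -0.2053, 0.1174]
orientation: [0.999, -0.047, -0.002, -0.001]
force: [-0.3, 0.1, -0.2]
finger_gap: 0.0533
finger_force: 24.9
t 28.12 tcp [ 0.5225 -0.2053  0.1174] gap 0.0533 ff 24.9 F [-0.3  0.1 -0.2]
(array([0.2 , 0.17, 7.04]), np.float64(0.0))
```

```bash
python3 -m pendant '[{"fingers":0,"delta_pos":[0.1,0.1,3],"spin":0},{"fingers":0,"delta_pos":[0.1,0.1,5.5],"spin":0},{"fingers":0,"delta_pos":[0.1,0.1,6.8],"spin":0},{"fingers":0,"delta_pos":[0.1,0.1,7.2],"spin":0},{"fingers":0,"delta_pos":[0.1,0.1,7.2],"spin":0},{"fingers":0,"delta_pos":[0.1,0.1,7.2],"spin":0},{"fingers":0.75,"delta_pos":[0.1,0.1,7.2],"spin":0},{"fingers":0.75,"delta_pos":[0.1,0.1,7.2],"spin":0},{"fingers":0.75,"delta_pos":[0.1,0.1,7.2],"spin":0},{"fingers":0.75,"delta_pos":[0.1,0.1,7.2],"spin":0},{"fingers":0.75,"delta_pos":[0.1,0.1,5],"spin":0},{"fingers":0.75,"delta_pos":[0.1,0.1,1],"spin":0},{"fingers":0.8,"delta_pos":[0.1,0.1,-2.5],"spin":0},{"fingers":0.8,"delta_pos":[0.1,0.1,-4],"spin":0},{"fingers":0.8,"delta_pos":[0.1,0.1,-4],"spin":0},{"fingers":0.8,"delta_pos":[0.1,0.1,-4],"spin":0}]'; python3 -c "
from h import *; st();print(to(.4585,.361,.105,YT))
ims={n:imaging.camera(n) for n in('top','scene')}
for n in ims: cv2.imwrite(f'pics/{n}6.png',ims[n])
for nm,o,p in(('A',A,'wm'),('C',CC,'w')): print(nm,find(o,p,0,ims,.04),find(o,p,0,ims,.04,('top',)))
"
```

```text
clock: 29.45
tool_pos: [0.5241, -0.207, 0.1589]
orientation: [0.999, -0.047, 0.0, 0.0]
force: [0.1, 0.4, -0.1]
finger_gap: 0.0707
finger_force: 0.0
t 29.45 tcp [ 0.5241 -0.207   0.1589] gap 0.0707 ff 0.0 F [ 0.1  0.4 -0.1]
(array([-11.87, -55.93,   5.35]), np.float64(0.0))
A (array([0.4581, 0.3621]), np.float64(220.6)) (array([0.458 , 0.3614]), np.float64(127.3))
C (array([0.4498, 0.1186]), np.float64(200.7)) (array([0.4514, 0.1072]), np.float64(138.6))
```

```bash
python3 -m pendant '[{"fingers":0.8,"delta_pos":[-0.5,-3,0],"spin":0},{"fingers":0.8,"delta_pos":[-1.2,-6.5,0],"spin":0},{"fingers":0.8,"delta_pos":[-2,-10,0],"spin":0},{"fingers":0.8,"delta_pos":[-2.8,-13.5,0],"spin":0},{"fingers":0.8,"delta_pos":[-3.6,-17,0],"spin":0},{"fingers":0.8,"delta_pos":[-4.4,-20.5,0],"spin":0},{"fingers":0.8,"delta_pos":[-5.2,-24,0],"spin":0},{"fingers":0.8,"delta_pos":[-6,-27.5,0],"spin":0},{"fingers":0.8,"delta_pos":[-6.8,-31,0],"spin":0},{"fingers":0.8,"delta_pos":[-7.6,-34.5,0],"spin":0},{"fingers":0.8,"delta_pos":[-8.4,-38,0],"spin":0},{"fingers":0.8,"delta_pos":[-9.2,-41.5,0],"spin":0},{"fingers":0.8,"delta_pos":[-10,-45,1],"spin":0},{"fingers":0.8,"delta_pos":[-10.8,-48.5,2],"spin":0},{"fingers":0.8,"delta_pos":[-11.6,-52,3.5],"spin":0},{"fingers":0.8,"delta_pos":[-11.9,-55.8,5],"spin":0},{"fingers":0.8,"delta_pos":[-11.9,-55.8,5.3],"spin":0},{"fingers":0.8,"delta_pos":[-11.9,-55.8,5.3],"spin":0},{"fingers":0.8,"delta_pos":[-11.9,-55.8,5.3],"spin":0},{"fingers":0.8,"delta_pos":[-11.9,-55.8,5.3],"spin":0}]'; python3 -c "from h import *; st();print(to(.4585,.361,.049,YT))"
```

```text
clock: 31.22
tool_pos: [0.4583, 0.3587, 0.1058]
orientation: [0.999, -0.048, -0.0, 0.0]
force: [-0.3, -0.4, -0.8]
finger_gap: 0.0707
finger_force: 0.0
t 31.22 tcp [0.4583 0.3587 0.1058] gap 0.0707 ff 0.0 F [-0.3 -0.4 -0.8]
(array([-0.  , -0.23,  5.68]), np.float64(-0.1))
```

```bash
python3 -m pendant '[{"fingers":0.8,"delta_pos":[0,-0.2,3],"spin":0},{"fingers":0.8,"delta_pos":[0,-0.2,5.3],"spin":0},{"fingers":0.8,"delta_pos":[0,-0.2,5.7],"spin":0},{"fingers":0.8,"delta_pos":[0,-0.2,5.7],"spin":0},{"fingers":0,"delta_pos":[0,-0.2,5.7],"spin":0},{"fingers":0,"delta_pos":[0,-0.2,5.7],"spin":0},{"fingers":0,"delta_pos":[0,-0.2,5.7],"spin":0},{"fingers":0,"delta_pos":[0,-0.2,5.7],"spin":0},{"fingers":0,"delta_pos":[0,-0.2,5.7],"spin":0},{"fingers":0,"delta_pos":[0,-0.2,5.7],"spin":0},{"fingers":0,"delta_pos":[0,-0.2,5.7],"spin":0},{"fingers":0,"delta_pos":[0,-0.2,4],"spin":0},{"fingers":0,"delta_pos":[0,-0.2,2],"spin":0},{"fingers":0,"delta_pos":[0,-0.2,-1],"spin":0},{"fingers":0,"delta_pos":[0,-0.2,-4.5],"spin":0},{"fingers":0,"delta_pos":[0,-0.2,-7.5],"spin":0},{"fingers":0,"delta_pos":[0,-0.2,-7.5],"spin":0},{"fingers":0,"delta_pos":[0,-0.2,-7.5],"spin":0},{"fingers":0,"delta_pos":[0,-0.2,-7.5],"spin":0}]' 25
python3 - <<'E'
from h import *
st();print(to(*tr(-14,40),.12,YT))
E
```

```text
clock: 32.8
tool_pos: [0.4576, 0.3614, 0.1796]
orientation: [0.999, -0.047, -0.001, 0.001]
force: [-0.4, -0.2, -0.9]
finger_gap: 0.0518
finger_force: 25.0
t 32.8 tcp [0.4576 0.3614 0.1796] gap 0.0518 ff 25.0 F [-0.4 -0.2 -0.9]
(array([11.97, 47.56,  5.99]), np.float64(0.0))
```

```bash
python3 -m pendant '[{"fingers":0,"delta_pos":[0.7,3,0],"spin":0},{"fingers":0,"delta_pos":[1.5,6.5,0],"spin":0},{"fingers":0,"delta_pos":[2.5,10,0],"spin":0},{"fingers":0,"delta_pos":[3.4,13.5,0],"spin":0},{"fingers":0,"delta_pos":[4.3,17,0],"spin":0},{"fingers":0,"delta_pos":[5.2,20.5,0],"spin":0},{"fingers":0,"delta_pos":[6.1,24,0],"spin":0},{"fingers":0,"delta_pos":[7,27.5,0],"spin":0},{"fingers":0,"delta_pos":[7.9,31,0],"spin":0},{"fingers":0,"delta_pos":[8.8,34.5,0],"spin":0},{"fingers":0,"delta_pos":[9.7,38,0],"spin":0},{"fingers":0,"delta_pos":[10.6,41.5,1],"spin":0},{"fingers":0,"delta_pos":[11.5,45,2.5],"spin":0},{"fingers":0,"delta_pos":[12,47.5,4.5],"spin":0},{"fingers":0,"delta_pos":[12,47.5,6],"spin":0},{"fingers":0,"delta_pos":[12,47.5,6],"spin":0},{"fingers":0,"delta_pos":[12,47.5,6],"spin":0},{"fingers":0,"delta_pos":[12,47.5,6],"spin":0}]'; python3 -c "
from h import *; st();print(to(*tr(-14,40),.047,YT))"
```

```text
clock: 34.3
tool_pos: [0.5331, -0.1217, 0.121]
orientation: [0.999, -0.047, -0.0, -0.0]
force: [0.8, 0.6, -0.3]
finger_gap: 0.0516
finger_force: 25.0
t 34.3 tcp [ 0.5331 -0.1217  0.121 ] gap 0.0516 ff 25.0 F [ 0.8  0.6 -0.3]
(array([-0.09,  0.17,  7.4 ]), np.float64(0.1))
```

```bash
python3 -m pendant '[{"fingers":0,"delta_pos":[0,0.1,3],"spin":0},{"fingers":0,"delta_pos":[0,0.1,5.5],"spin":0},{"fingers":0,"delta_pos":[0,0.1,6.8],"spin":0},{"fingers":0,"delta_pos":[0,0.1,7.4],"spin":0},{"fingers":0,"delta_pos":[0,0.1,7.4],"spin":0},{"fingers":0,"delta_pos":[0,0.1,7.4],"spin":0},{"fingers":0.75,"delta_pos":[0,0.1,7.4],"spin":0},{"fingers":0.75,"delta_pos":[0,0.1,7.4],"spin":0},{"fingers":0.75,"delta_pos":[0,0.1,7.4],"spin":0},{"fingers":0.75,"delta_pos":[0,0.1,7.4],"spin":0},{"fingers":0.75,"delta_pos":[0,0.1,5],"spin":0},{"fingers":0.75,"delta_pos":[0,0.1,1],"spin":0},{"fingers":1,"delta_pos":[0,0.1,-3],"spin":0},{"fingers":1,"delta_pos":[0,0.1,-5],"spin":0},{"fingers":1,"delta_pos":[0,0.1,-5],"spin":0},{"fingers":1,"delta_pos":[0,0.1,-5],"spin":0}]'; python3 -c "
from h import *; st()
ims={n:imaging.camera(n) for n in('top','scene')}
for n in ims: cv2.imwrite(f'pics/{n}7.png',ims[n])
for nm,o,p in(('A',A,'w'),('C',CC,'w')): print(nm,find(o,p,0,ims,.04),find(o,p,0,ims,.04,('top',)),find(o,p,0,ims,.04,('scene',)))
a=cv2.resize(ims['top'][160:290,130:390],None,fx=3,fy=3,interpolation=2)
b=cv2.resize(ims['scene'][150:270,190:450],None,fx=1.6,fy=1.6,interpolation=2)
cv2.imwrite('pics/v7.png',np.vstack([a,cv2.copyMakeBorder(b,0,0,0,a.shape[1]-b.shape[1],0)]))
"
```

```text
clock: 35.63
tool_pos: [0.5332, -0.1235, 0.1713]
orientation: [0.999, -0.047, 0.001, 0.0]
force: [-0.3, -0.3, -1.0]
finger_gap: 0.0878
finger_force: 0.0
t 35.63 tcp [ 0.5332 -0.1235  0.1713] gap 0.0878 ff 0.0 F [-0.3 -0.3 -1. ]
A (array([0.461 , 0.3634]), np.float64(272.9)) (array([0.4601, 0.3625]), np.float64(167.1)) (array([0.4639, 0.3676]), np.float64(129.5))
C (array([0.4497, 0.1183]), np.float64(210.3)) (array([0.4513, 0.1073]), np.float64(133.3)) (array([0.454 , 0.1251]), np.float64(85.9))
```

View pics/v7.png

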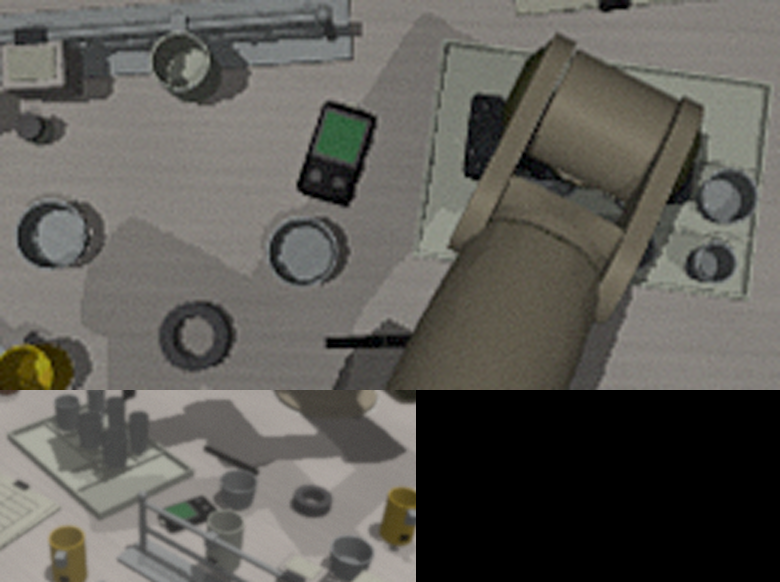

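Both mid cups and slim cups in view are upright in their rows, and the wide cups are alone at v7 (302,250) and (58,232). Next, wide cup C.

```bash
python3 -c "from h import *; print(to(.4505,.118,.09,YT))"
```

```text
(array([-10.4 , -23.24,   7.97]), np.float64(0.0))
```

```bash
python3 -m pendant '[{"fingers":1,"delta_pos":[-1,-3,0],"spin":0},{"fingers":1,"delta_pos":[-2.5,-6.5,0],"spin":0},{"fingers":1,"delta_pos":[-4,-10,0],"spin":0},{"fingers":1,"delta_pos":[-5.5,-13,0],"spin":0},{"fingers":1,"delta_pos":[-7,-16,1],"spin":0},{"fingers":1,"delta_pos":[-8.5,-19,2],"spin":0},{"fingers":1,"delta_pos":[-10,-22,4],"spin":0},{"fingers":1,"delta_pos":[-10.4,-23.2,6],"spin":0},{"fingers":1,"delta_pos":[-10.4,-23.2,8],"spin":0},{"fingers":1,"delta_pos":[-10.4,-23.2,8],"spin":0},{"fingers":1,"delta_pos":[-10.4,-23.2,8],"spin":0},{"fingers":1,"delta_pos":[-10.4,-23.2,8],"spin":0}]'; python3 -c "from h import *; st();print(to(.4505,.118,.022,YT))"
```

```text
clock: 36.73
tool_pos: [0.4516, 0.1169, 0.0911]
orientation: [0.999, -0.047, 0.0, 0.0]
force: [0.0, -0.5, -0.0]
finger_gap: 0.0883
finger_force: 0.0
t 36.73 tcp [0.4516 0.1169 0.0911] gap 0.0883 ff 0.0 F [ 0.  -0.5 -0. ]
(array([-0.12, -0.1 ,  6.91]), np.float64(-0.0))
```

```bash
python3 -m pendant '[{"fingers":1,"delta_pos":[-0.1,-0.1,2],"spin":0},{"fingers":1,"delta_pos":[-0.1,-0.1,4],"spin":0},{"fingers":1,"delta_pos":[-0.1,-0.1,6],"spin":0},{"fingers":1,"delta_pos":[-0.1,-0.1,6.9],"spin":0},{"fingers":1,"delta_pos":[-0.1,-0.1,6.9],"spin":0},{"fingers":0,"delta_pos":[-0.1,-0.1,6.9],"spin":0},{"fingers":0,"delta_pos":[-0.1,-0.1,6.9],"spin":0},{"fingers":0,"delta_pos":[-0.1,-0.1,6.9],"spin":0},{"fingers":0,"delta_pos":[-0.1,-0.1,6.9],"spin":0},{"fingers":0,"delta_pos":[-0.1,-0.1,6.9],"spin":0},{"fingers":0,"delta_pos":[-0.1,-0.1,6.9],"spin":0},{"fingers":0,"delta_pos":[-0.1,-0.1,6.9],"spin":0},{"fingers":0,"delta_pos":[-0.1,-0.1,6.9],"spin":0},{"fingers":0,"delta_pos":[-0.1,-0.1,5],"spin":0},{"fingers":0,"delta_pos":[-0.1,-0.1,2],"spin":0},{"fingers":0,"delta_pos":[-0.1,-0.1,-2],"spin":0},{"fingers":0,"delta_pos":[-0.1,-0.1,-6],"spin":0},{"fingers":0,"delta_pos":[-0.1,-0.1,-8],"spin":0},{"fingers":0,"delta_pos":[-0.1,-0.1,-8],"spin":0},{"fingers":0,"delta_pos":[-0.1,-0.1,-8],"spin":0}]' 25
python3 - <<'E'
from h import *
st();print(to(*tr(65,-110),.12,YT))
E
```

```text
clock: 38.4
tool_pos: [0.4503, 0.1184, 0.1709]
orientation: [0.999, -0.047, 0.001, -0.0]
force: [0.5, -0.1, -2.0]
finger_gap: 0.064
finger_force: 24.9
t 38.4 tcp [0.4503 0.1184 0.1709] gap 0.064 ff 24.9 F [ 0.5 -0.1 -2. ]
(array([18.29, 38.31,  5.11]), np.float64(0.0))
```

```bash
python3 -m pendant '[{"fingers":0,"delta_pos":[2,3,0],"spin":0},{"fingers":0,"delta_pos":[4,6,0],"spin":0},{"fingers":0,"delta_pos":[6,9,0],"spin":0},{"fingers":0,"delta_pos":[8,12,0],"spin":0},{"fingers":0,"delta_pos":[10,15,0],"spin":0},{"fingers":0,"delta_pos":[12,18,0],"spin":0},{"fingers":0,"delta_pos":[13.5,21,0],"spin":0},{"fingers":0,"delta_pos":[15,24,0],"spin":0},{"fingers":0,"delta_pos":[16,27,0],"spin":0},{"fingers":0,"delta_pos":[17,30,0],"spin":0},{"fingers":0,"delta_pos":[18,33,1],"spin":0},{"fingers":0,"delta_pos":[18.2,36,2],"spin":0},{"fingers":0,"delta_pos":[18.2,38.2,4],"spin":0},{"fingers":0,"delta_pos":[18.2,38.2,5],"spin":0},{"fingers":0,"delta_pos":[18.2,38.2,5],"spin":0},{"fingers":0,"delta_pos":[18.2,38.2,5],"spin":0},{"fingers":0,"delta_pos":[18.2,38.2,5],"spin":0}]'; python3 -c "
from h import *; st();print(to(*tr(65,-110),.028,YT))"
```

```text
clock: 39.82
tool_pos: [0.596, -0.2779, 0.1209]
orientation: [0.999, -0.046, -0.0, -0.0]
force: [-0.1, 0.0, -1.9]
finger_gap: 0.0639
finger_force: 24.9
t 39.82 tcp [ 0.596  -0.2779  0.1209] gap 0.0639 ff 24.9 F [-0.1  0.  -1.9]
(array([0.08, 0.22, 9.28]), np.float64(0.1))
```

```bash
python3 -m pendant '[{"fingers":0,"delta_pos":[0.1,-0.3,3],"spin":0},{"fingers":0,"delta_pos":[0.1,-0.3,6],"spin":0},{"fingers":0,"delta_pos":[0.1,-0.3,8],"spin":0},{"fingers":0,"delta_pos":[0.1,-0.3,9],"spin":0},{"fingers":0,"delta_pos":[0.1,-0.3,9.3],"spin":0},{"fingers":0,"delta_pos":[0.1,-0.3,9.3],"spin":0},{"fingers":0,"delta_pos":[0.1,-0.3,9.3],"spin":0},{"fingers":0.95,"delta_pos":[0.1,-0.3,9.3],"spin":0},{"fingers":0.95,"delta_pos":[0.1,-0.3,9.3],"spin":0},{"fingers":0.95,"delta_pos":[0.1,-0.3,9.3],"spin":0},{"fingers":0.95,"delta_pos":[0.1,-0.3,9.3],"spin":0},{"fingers":0.95,"delta_pos":[0.1,-0.3,9.3],"spin":0},{"fingers":0.95,"delta_pos":[0.1,-0.3,7],"spin":0},{"fingers":0.95,"delta_pos":[0.1,-0.3,4],"spin":0},{"fingers":1,"delta_pos":[0.1,-0.3,0],"spin":0},{"fingers":1,"delta_pos":[0.1,-0.3,-4],"spin":0},{"fingers":1,"delta_pos":[0.1,-0.3,-5],"spin":0},{"fingers":1,"delta_pos":[0.1,-0.3,-5],"spin":0}]'; python3 -c "
from h import *; st()
ims={n:imaging.camera(n) for n in('top','scene')}
for n in ims: cv2.imwrite(f'pics/{n}8.png',ims[n])
for nm,o,p in(('A',A,'w'),): print(nm,find(o,p,0,ims,.04),find(o,p,0,ims,.04,('top',)))
print(to(.4605,.3625,.1,YT))
"
```

```text
clock: 41.32
tool_pos: [0.5981, -0.2768, 0.1746]
orientation: [0.999, -0.047, 0.003, 0.002]
force: [-0.8, -0.5, 0.1]
finger_gap: 0.088
finger_force: 0.0
t 41.32 tcp [ 0.5981 -0.2768  0.1746] gap 0.088 ff 0.0 F [-0.8 -0.5  0.1]
A (array([0.4613, 0.3637]), np.float64(289.2)) (array([0.4603, 0.3625]), np.float64(169.4))
(array([-19.53, -62.27,   7.02]), np.float64(0.0))
```

```bash
python3 -m pendant '[{"fingers":1,"delta_pos":[-1,-3.5,0],"spin":0},{"fingers":1,"delta_pos":[-2,-7,0],"spin":0},{"fingers":1,"delta_pos":[-3,-10.5,0],"spin":0},{"fingers":1,"delta_pos":[-4,-14,0],"spin":0},{"fingers":1,"delta_pos":[-5,-17.5,0],"spin":0},{"fingers":1,"delta_pos":[-6,-21,0],"spin":0},{"fingers":1,"delta_pos":[-7.2,-24.5,0],"spin":0},{"fingers":1,"delta_pos":[-8.4,-28,0],"spin":0},{"fingers":1,"delta_pos":[-9.6,-31.5,0],"spin":0},{"fingers":1,"delta_pos":[-10.8,-35,0],"spin":0},{"fingers":1,"delta_pos":[-12,-38.5,0],"spin":0},{"fingers":1,"delta_pos":[-13.2,-42,0],"spin":0},{"fingers":1,"delta_pos":[-14.4,-45.5,0],"spin":0},{"fingers":1,"delta_pos":[-15.6,-49,1],"spin":0},{"fingers":1,"delta_pos":[-16.8,-52.5,2],"spin":0},{"fingers":1,"delta_pos":[-18,-56,3],"spin":0},{"fingers":1,"delta_pos":[-19,-59.5,5],"spin":0},{"fingers":1,"delta_pos":[-19.5,-62.2,7],"spin":0},{"fingers":1,"delta_pos":[-19.5,-62.2,7],"spin":0},{"fingers":1,"delta_pos":[-19.5,-62.2,7],"spin":0}]'; python3 -m pendant '[{"fingers":1,"delta_pos":[0,0,0],"spin":0},{"fingers":1,"delta_pos":[0,0,0],"spin":0}]' >/dev/null; python3 -c "from h import *; st();print(to(.4605,.3625,.022,YT))"
```

```text
clock: 43.08
tool_pos: [0.4594, 0.3616, 0.0976]
orientation: [0.999, -0.046, -0.003, 0.001]
force: [-0.0, -0.4, 0.8]
finger_gap: 0.0883
finger_force: 0.0
t 43.25 tcp [0.4616 0.3604 0.1008] gap 0.0886 ff 0.0 F [-1.3 -0.1 -0.2]
(array([-0.13, -0.2 ,  7.88]), np.float64(-0.1))
```

```bash
python3 -m pendant '[{"fingers":1,"delta_pos":[-0.1,-0.2,3],"spin":0},{"fingers":1,"delta_pos":[-0.1,-0.2,5.5],"spin":0},{"fingers":1,"delta_pos":[-0.1,-0.2,7.3],"spin":0},{"fingers":1,"delta_pos":[-0.1,-0.2,7.9],"spin":0},{"fingers":1,"delta_pos":[-0.1,-0.2,7.9],"spin":0},{"fingers":0,"delta_pos":[-0.1,-0.2,7.9],"spin":0},{"fingers":0,"delta_pos":[-0.1,-0.2,7.9],"spin":0},{"fingers":0,"delta_pos":[-0.1,-0.2,7.9],"spin":0},{"fingers":0,"delta_pos":[-0.1,-0.2,7.9],"spin":0},{"fingers":0,"delta_pos":[-0.1,-0.2,7.9],"spin":0},{"fingers":0,"delta_pos":[-0.1,-0.2,7.9],"spin":0},{"fingers":0,"delta_pos":[-0.1,-0.2,7.9],"spin":0},{"fingers":0,"delta_pos":[-0.1,-0.2,7.9],"spin":0},{"fingers":0,"delta_pos":[-0.1,-0.2,6],"spin":0},{"fingers":0,"delta_pos":[-0.1,-0.2,3],"spin":0},{"fingers":0,"delta_pos":[-0.1,-0.2,-1],"spin":0},{"fingers":0,"delta_pos":[-0.1,-0.2,-5],"spin":0},{"fingers":0,"delta_pos":[-0.1,-0.2,-7],"spin":0},{"fingers":0,"delta_pos":[-0.1,-0.2,-7],"spin":0},{"fingers":0,"delta_pos":[-0.1,-0.2,-7],"spin":0}]' 25
python3 - <<'E'
from h import *
st();print(to(*tr(65,10),.12,YT))
E
```

```text
clock: 44.92
tool_pos: [0.4604, 0.3636, 0.1712]
orientation: [0.999, -0.047, 0.001, -0.0]
force: [-0.9, 0.0, -1.3]
finger_gap: 0.0655
finger_force: 24.9
t 44.92 tcp [0.4604 0.3636 0.1712] gap 0.0655 ff 24.9 F [-0.9  0.  -1.3]
(array([19.59, 50.82,  5.1 ]), np.float64(0.0))
```

```bash
python3 -m pendant '[{"fingers":0,"delta_pos":[0.5,3,0],"spin":0},{"fingers":0,"delta_pos":[1,6.5,0],"spin":0},{"fingers":0,"delta_pos":[1.5,10,0],"spin":0},{"fingers":0,"delta_pos":[2,13.5,0],"spin":0},{"fingers":0,"delta_pos":[3,17,0],"spin":0},{"fingers":0,"delta_pos":[4,20.5,0],"spin":0},{"fingers":0,"delta_pos":[5,24,0],"spin":0},{"fingers":0,"delta_pos":[6.5,27.5,0],"spin":0},{"fingers":0,"delta_pos":[8,31,0],"spin":0},{"fingers":0,"delta_pos":[10,34,0],"spin":0},{"fingers":0,"delta_pos":[12,37,0],"spin":0},{"fingers":0,"delta_pos":[14,40,0],"spin":0},{"fingers":0,"delta_pos":[16,43,0],"spin":0},{"fingers":0,"delta_pos":[18,46,0],"spin":0},{"fingers":0,"delta_pos":[19.6,49,1],"spin":0},{"fingers":0,"delta_pos":[19.6,50.8,3],"spin":0},{"fingers":0,"delta_pos":[19.6,50.8,5],"spin":0},{"fingers":0,"delta_pos":[19.6,50.8,5],"spin":0},{"fingers":0,"delta_pos":[19.6,50.8,5],"spin":0},{"fingers":0,"delta_pos":[19.6,50.8,5],"spin":0}]'; python3 -c "
from h import *; st();print(to(*tr(65,10),.028,YT))"
```

```text
clock: 46.58
tool_pos: [0.608, -0.16, 0.121]
orientation: [0.999, -0.047, -0.0, -0.0]
force: [0.1, 0.2, -1.0]
finger_gap: 0.0656
finger_force: 24.9
t 46.58 tcp [ 0.608 -0.16   0.121] gap 0.0656 ff 24.9 F [ 0.1  0.2 -1. ]
(array([-0.  ,  0.07,  9.3 ]), np.float64(0.1))
```

```bash
python3 -m pendant '[{"fingers":0,"delta_pos":[0,0.1,3],"spin":0},{"fingers":0,"delta_pos":[0,0.1,6],"spin":0},{"fingers":0,"delta_pos":[0,0.1,8],"spin":0},{"fingers":0,"delta_pos":[0,0.1,9],"spin":0},{"fingers":0,"delta_pos":[0,0.1,9.4],"spin":0},{"fingers":0,"delta_pos":[0,0.1,9.4],"spin":0},{"fingers":0,"delta_pos":[0,0.1,9.4],"spin":0},{"fingers":0.95,"delta_pos":[0,0.1,9.4],"spin":0},{"fingers":0.95,"delta_pos":[0,0.1,9.4],"spin":0},{"fingers":0.95,"delta_pos":[0,0.1,9.4],"spin":0},{"fingers":0.95,"delta_pos":[0,0.1,9.4],"spin":0},{"fingers":0.95,"delta_pos":[0,0.1,9.4],"spin":0},{"fingers":0.95,"delta_pos":[0,0.1,7],"spin":0},{"fingers":0.95,"delta_pos":[0,0.1,4],"spin":0},{"fingers":0.85,"delta_pos":[0,0.1,0],"spin":0},{"fingers":0.85,"delta_pos":[0,0.1,-4],"spin":0},{"fingers":0.85,"delta_pos":[0,0.1,-8],"spin":0},{"fingers":0.85,"delta_pos":[0,0.1,-8],"spin":0},{"fingers":0.85,"delta_pos":[0,0.1,-8],"spin":0}]'; python3 -c "
from h import *; st()
ims={n:imaging.camera(n) for n in('top','scene')}
for n in ims: cv2.imwrite(f'pics/{n}9.png',ims[n])
print('pot',find(POT,'p',.035,ims,.02),find(POT,'p',.035,ims,.02,('top',)))
print(to(*POT,.17,95.6))
"
```

```text
clock: 48.17
tool_pos: [0.6084, -0.1619, 0.2029]
orientation: [0.999, -0.047, 0.002, 0.001]
force: [0.4, 0.4, -0.6]
finger_gap: 0.0749
finger_force: 0.0
t 48.17 tcp [ 0.6084 -0.1619  0.2029] gap 0.0749 ff 0.0 F [ 0.4  0.4 -0.6]
pot (array([0.6253, 0.2336]), np.float64(214.2)) (array([0.6209, 0.2322]), np.float64(125.8))
(array([ -2.27, -39.23,   2.97]), np.float64(-11.0))
```

```bash
python3 -m pendant '[{"fingers":0.85,"delta_pos":[0,-3,0],"spin":-3},{"fingers":0.85,"delta_pos":[0,-6.5,0],"spin":-6},{"fingers":0.85,"delta_pos":[0,-10,0],"spin":-9},{"fingers":0.85,"delta_pos":[0,-13.5,0],"spin":-11},{"fingers":0.85,"delta_pos":[-0.5,-17,0],"spin":-11},{"fingers":0.85,"delta_pos":[-1,-20.5,0],"spin":-11},{"fingers":0.85,"delta_pos":[-1.5,-24,0],"spin":-11},{"fingers":0.85,"delta_pos":[-2,-27.5,0],"spin":-11},{"fingers":0.85,"delta_pos":[-2.3,-31,0],"spin":-11},{"fingers":0.85,"delta_pos":[-2.3,-34.5,0],"spin":-11},{"fingers":0.85,"delta_pos":[-2.3,-37,0],"spin":-11},{"fingers":0.85,"delta_pos":[-2.3,-39.2,1.5],"spin":-11},{"fingers":0.85,"delta_pos":[-2.3,-39.2,3],"spin":-11},{"fingers":0.85,"delta_pos":[-2.3,-39.2,3],"spin":-11},{"fingers":0.85,"delta_pos":[-2.3,-39.2,3],"spin":-11},{"fingers":0.85,"delta_pos":[-2.3,-39.2,3],"spin":-11}]'; python3 -c "
from h import *; st();print(to(.621,.232,.086,95.6))
im=imaging.camera('top'); t8=cv2.imread('pics/top8.png')
s=imaging.camera('scene')
cv2.imwrite('pics/v10.png',np.hstack([cv2.resize(im[150:280,240:400],None,fx=2.5,fy=2.5,interpolation=2),cv2.resize(s[120:250,180:340],None,fx=2.5,fy=2.5,interpolation=2)]))"
```

```text
clock: 49.6
tool_pos: [0.6218, 0.2302, 0.1708]
orientation: [0.999, 0.049, -0.0, 0.0]
force: [0.4, -0.8, -0.9]
finger_gap: 0.0752
finger_force: 0.0
t 49.6 tcp [0.6218 0.2302 0.1708] gap 0.0752 ff 0.0 F [ 0.4 -0.8 -0.9]
(array([-0.06, -0.19,  8.48]), np.float64(-0.0))
```

View pics/v10.png

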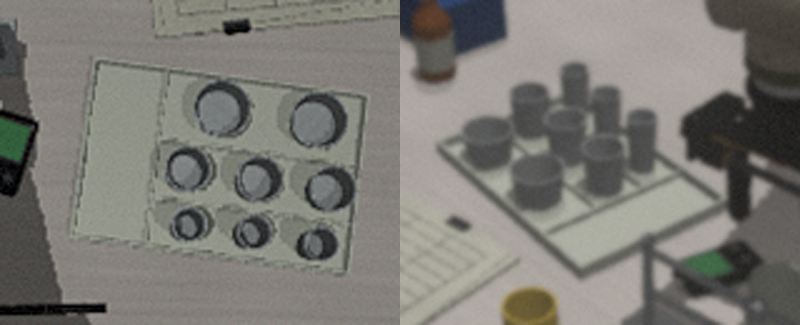

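All eight cups stand upright in their rows: wide ones on top at (222,108) and (318,120), mids in the middle, slims at the bottom. The bay on the left is empty. Now the pot.

```bash
python3 -m pendant '[{"fingers":0.85,"delta_pos":[-0.1,-0.2,2],"spin":0},{"fingers":0.85,"delta_pos":[-0.1,-0.2,4],"spin":0},{"fingers":0.85,"delta_pos":[-0.1,-0.2,6],"spin":0},{"fingers":0.85,"delta_pos":[-0.1,-0.2,8],"spin":0},{"fingers":0.85,"delta_pos":[-0.1,-0.2,8.5],"spin":0},{"fingers":0.85,"delta_pos":[-0.1,-0.2,8.5],"spin":0},{"fingers":0,"delta_pos":[-0.1,-0.2,8.5],"spin":0},{"fingers":0,"delta_pos":[-0.1,-0.2,8.5],"spin":0},{"fingers":0,"delta_pos":[-0.1,-0.2,8.5],"spin":0},{"fingers":0,"delta_pos":[-0.1,-0.2,8.5],"spin":0},{"fingers":0,"delta_pos":[-0.1,-0.2,8.5],"spin":0},{"fingers":0,"delta_pos":[-0.1,-0.2,8.5],"spin":0},{"fingers":0,"delta_pos":[-0.1,-0.2,8.5],"spin":0},{"fingers":0,"delta_pos":[-0.1,-0.2,8.5],"spin":0}]' 30; python3 -c "from h import *; st()"
```

```text
clock: 50.87
tool_pos: [0.621, 0.2328, 0.0869]
orientation: [0.999, 0.049, 0.001, -0.0]
force: [-1.0, -0.6, 6.2]
finger_gap: 0.0546
finger_force: 30.0
t 50.87 tcp [0.621  0.2328 0.0869] gap 0.0546 ff 30.0 F [-1.  -0.6  6.2]
```

```bash
python3 -m pendant '[{"fingers":0,"delta_pos":[0,0,-0.7],"spin":0},{"fingers":0,"delta_pos":[0,0,-1.5],"spin":0},{"fingers":0,"delta_pos":[0,0,-2.3],"spin":0},{"fingers":0,"delta_pos":[0,0,-3.1],"spin":0},{"fingers":0,"delta_pos":[0,0,-3.8],"spin":0},{"fingers":0,"delta_pos":[0,0,-4.2],"spin":0},{"fingers":0,"delta_pos":[0,0,-4.2],"spin":0},{"fingers":0,"delta_pos":[0,0,-4.2],"spin":0},{"fingers":0,"delta_pos":[-1.5,0,-4.2],"spin":0},{"fingers":0,"delta_pos":[-3.5,0,-4.2],"spin":0},{"fingers":0,"delta_pos":[-5.5,0,-4.2],"spin":0},{"fingers":0,"delta_pos":[-7.5,0,-4.2],"spin":0},{"fingers":0,"delta_pos":[-9,0,-4.5],"spin":0},{"fingers":0,"delta_pos":[-9,0,-5],"spin":0},{"fingers":0,"delta_pos":[-9,0,-5],"spin":0}]'; python3 -c "
from h import *; st();print(to(*tr(-15,122),.14,YT))
s=imaging.camera('scene')
cv2.imwrite('pics/v11.png',cv2.resize(s[150:310,230:430],None,fx=3,fy=3,interpolation=2))"
```

```text
clock: 52.12
tool_pos: [0.5313, 0.2241, 0.1368]
orientation: [0.999, 0.049, 0.001, -0.0]
force: [0.6, -0.2, 0.4]
finger_gap: 0.0545
finger_force: 30.0
t 52.12 tcp [0.5313 0.2241 0.1368] gap 0.0545 ff 30.0 F [ 0.6 -0.2  0.4]
(array([-1.87, 26.52, -0.33]), np.float64(11.0))
```

View pics/v11.png

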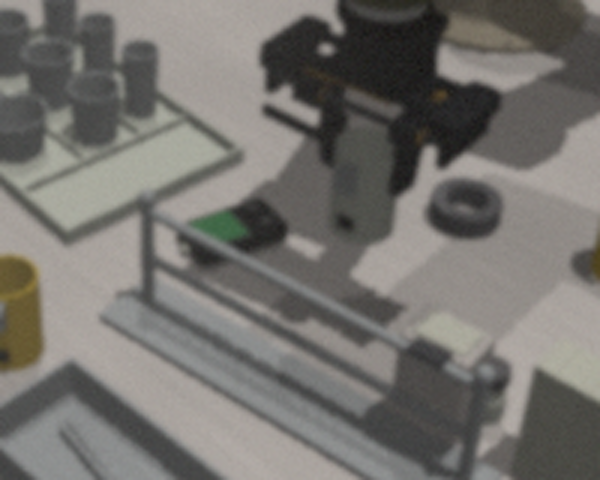

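The pot is held off the rail with its hook free. I'll place it at tray x=+30, clear of the mid cup.

```bash
python3 -c "from h import *; print(to(*tr(30,122),.13,YT))"
```

```text
(array([ 2.52, 27.36,  0.63]), np.float64(11.0))
```

```bash
python3 -m pendant '[{"fingers":0,"delta_pos":[0,2,0],"spin":1},{"fingers":0,"delta_pos":[0,4.5,0],"spin":2},{"fingers":0,"delta_pos":[0,7,0],"spin":3},{"fingers":0,"delta_pos":[0,9.5,0],"spin":4},{"fingers":0,"delta_pos":[0,12,0],"spin":5},{"fingers":0,"delta_pos":[0,14.5,0],"spin":6},{"fingers":0,"delta_pos":[0.5,17,0],"spin":7},{"fingers":0,"delta_pos":[1,19.5,0],"spin":8},{"fingers":0,"delta_pos":[1.5,22,0],"spin":9},{"fingers":0,"delta_pos":[2,24.5,0],"spin":10},{"fingers":0,"delta_pos":[2.5,26.5,0],"spin":11},{"fingers":0,"delta_pos":[2.5,27.3,0.6],"spin":11},{"fingers":0,"delta_pos":[2.5,27.3,0.6],"spin":11},{"fingers":0,"delta_pos":[2.5,27.3,0.6],"spin":11},{"fingers":0,"delta_pos":[2.5,27.3,0.6],"spin":11},{"fingers":0,"delta_pos":[2.5,27.3,0.6],"spin":11}]'; python3 -c "
from h import *; st();print(to(*tr(30,122),.056,YT))"
```

```text
clock: 53.5
tool_pos: [0.5824, -0.0442, 0.1298]
orientation: [0.999, -0.046, 0.0, -0.0]
force: [0.6, 0.2, -0.5]
finger_gap: 0.0548
finger_force: 30.0
t 53.5 tcp [ 0.5824 -0.0442  0.1298] gap 0.0548 ff 30.0 F [ 0.6  0.2 -0.5]
(array([0.13, 0.16, 7.38]), np.float64(0.1))
```

```bash
python3 -m pendant '[{"fingers":0,"delta_pos":[0.1,0.1,2.5],"spin":0},{"fingers":0,"delta_pos":[0.1,0.1,5],"spin":0},{"fingers":0,"delta_pos":[0.1,0.1,6.5],"spin":0},{"fingers":0,"delta_pos":[0.1,0.1,7],"spin":0},{"fingers":0,"delta_pos":[0.1,0.1,7.4],"spin":0},{"fingers":0,"delta_pos":[0.1,0.1,7.4],"spin":0},{"fingers":0,"delta_pos":[0.1,0.1,7.4],"spin":0}]'; python3 -m pendant '[{"fingers":0.78,"delta_pos":[0,0,0],"spin":0},{"fingers":0.78,"delta_pos":[0,0,0],"spin":0},{"fingers":0.78,"delta_pos":[0,0,0],"spin":0},{"fingers":0.78,"delta_pos":[0,0,0],"spin":0},{"fingers":0.78,"delta_pos":[0,0,0],"spin":0},{"fingers":0.78,"delta_pos":[0,0,-2],"spin":0},{"fingers":0.78,"delta_pos":[0,0,-4.5],"spin":0},{"fingers":0.78,"delta_pos":[0,0,-8],"spin":0},{"fingers":0.78,"delta_pos":[0,0,-12],"spin":0},{"fingers":0.78,"delta_pos":[0,-2,-15],"spin":0},{"fingers":0.78,"delta_pos":[-2,-5,-16],"spin":0},{"fingers":0.78,"delta_pos":[-4,-8,-16],"spin":0},{"fingers":0.78,"delta_pos":[-6,-11,-16],"spin":0},{"fingers":0.78,"delta_pos":[-8,-14,-16],"spin":0},{"fingers":0.78,"delta_pos":[-9,-17,-16],"spin":0},{"fingers":0.78,"delta_pos":[-9,-20,-16],"spin":0},{"fingers":0.78,"delta_pos":[-9,-20,-16],"spin":0},{"fingers":0.78,"delta_pos":[-9,-20,-16],"spin":0},{"fingers":0.78,"delta_pos":[-9,-20,-16],"spin":0}]'; python3 -c "
from h import *; st()
t=imaging.camera('top'); s=imaging.camera('scene')
cv2.imwrite('pics/v12.png',np.hstack([cv2.resize(t[150:300,235:395],None,fx=2.5,fy=2.5,interpolation=2),cv2.resize(s[120:270,180:340],None,fx=2.5,fy=2.5,interpolation=2)]))"
```

```text
clock: 54.08
tool_pos: [0.584, -0.046, 0.0569]
orientation: [0.999, -0.047, 0.001, 0.0]
force: [0.7, 0.8, 2.3]
finger_gap: 0.0544
finger_force: 30.0
clock: 55.67
tool_pos: [0.5126, 0.1606, 0.2156]
orientation: [0.999, -0.047, -0.0, 0.0]
force: [-0.1, -0.4, -0.5]
finger_gap: 0.0687
finger_force: 0.0
t 55.67 tcp [0.5126 0.1606 0.2156] gap 0.0687 ff 0.0 F [-0.1 -0.4 -0.5]
```

View pics/v12.png

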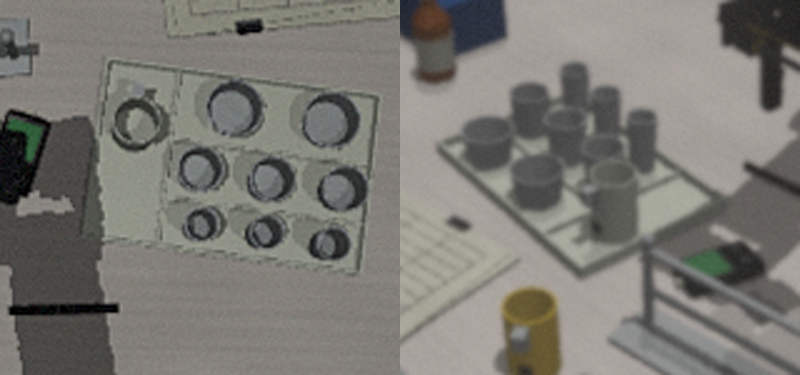

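The pot stands upright in the bay at (138,120), hook inside the tray, and all eight cups are upright in their rows. The arm is clear, so I'm handing in.

```bash
python3 -c "from cell import workorder; print(workorder.finish_job())"
```

```text
the job is handed in; nothing more can be done
None
```

The job is handed in at about 56 s on the robot's clock: in the last pictures all eight cups stand upright and apart in their rows, the white pot stands in the bay, and the other things were left alone.

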